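Unhook the keyhole-mounted hub and park it across the risers

TASK

The aluminium hub hangs by its two keyhole slots on the studs of the black rack in the drawer. Slide it up until the stud heads are in the wide ends of the slots, draw it off the studs, and set it down the same way up across the two black riser blocks, centred over the gap and in line with them, so that it bridges the gap with air beneath. Do not drop it, and leave the card reader, the dongle and the other drives where they are.

Things in the scene. Friction and masses are not known exactly. Their poses are not given: they have to be found in the camera images.
- hub_mid (a point): Plain aluminium USB hub (sizes in mm). Box body 38 deep (x), 132 long (y), 44 high (z); this point is the box's centre, 22 above its flat underside. x points out of the face with four black ports, z up. A flat ear at each end, level with back and underside, makes it 200 long. 0.25 to 0.5 kg. It starts hanging on the rack's studs, leaning forward up to 3 degrees.
- keyhole_a (a point): Centre of the wide lower end of the keyhole in the hub's ear at its -y end. Ear: 4 thick (hub x -19 to -15), 34 wide, 52 high. Wide end 22 x 22, from 5 to 27 above the hub's underside; above it a slot 10 wide runs up to 44 above the underside. Hung, the stud is at the top of that slot.
- keyhole_b (a point): The same in the ear at the hub's +y end. The two keyholes are 166 apart.
- rack: Fixed black rack: two posts 30 wide, 16 deep, 112 high at y = +-83, nothing between them but a base plate 10 thick (x -55 to +35). Origin: underside, in the plane of the posts' front faces. x points the way the studs stick out, y along the pair, z up. Hung, the hub's centre is near x 20, y 0, z 72, its axes parallel to the rack's. The drawer floor under it is 5 above the work surface.
- stud_a (a point): Centre of the end face of the steel stud on the rack's -y post: shank 7 in diameter and 5.5 long, then a head 14 in diameter and 4 thick, so it sticks out 9.5 along rack +x; its axis is 90.5 above the rack's origin. Raising the hub 24.5 (4 either way will do) puts the heads in the wide ends; the hub then comes off along rack +x.
- stud_b (a point): The same on the rack's +y post.
- pad: Fixed thin cork pad, 90 x 230 x 3, on which the two riser blocks stand. Origin at the centre of its underside, y along its length (the line from one riser to the other), z up. The hub resting across the risers has its underside 48 above this origin (its centre 70 above).
- riser_a: Fixed black block, 60 (x) x 36 (y) x 45 high with a rubber-faced flat top, at the pad's -y end, about 66 from the pad's centre. Origin at the centre of its underside, on the pad.
- riser_b: The same block at the pad's +y end; the clear gap between the two blocks is 86 to 106.
- reader_mid (a point): Bystander: loose silver metal card reader, 70 x 50 x 14, lying on the pad in the gap between the risers. This point is its centre.
- dongle_mid (a point): Bystander: loose green plastic adapter dongle, 62 x 24 x 14, lying between the rack and the pad. This point is its centre.
- swivel_mid (a point): Bystander: brushed aluminium swivel flash drive, 80 high, upright in the black slotted stand (45 x 150 x 45 high) at the far side of the drawer. This point is 40 above its foot.
- redstick_mid (a point): Bystander: red rubber-cased stick, 75 high, in the same stand; point 40 above its foot.
- whitecap_mid (a point): Bystander: white ceramic-capped drive, 79 high, in the same stand; point 40 above its foot.
Not all that is in view belongs to the job. There is more than one size of the part that bears hub_mid; the job needs the larger.

How it is judged:
By the outcome, as a careful person would: the job done as asked, in the order asked, and still so for the second after the job is handed in, with the robot touching nothing.
It also fails if it takes over 42 s, if anything falls off the work surface, if the arm or the gripper's body presses on something with over 40 N, if the wrist force passes 120 N, or if a joint passes its speed limit or range.

ROBOT

A 6-joint arm with a two-finger parallel gripper is mounted at the origin on the work surface. World frame = base frame: x ahead of the robot, y to its left, z up, the work surface at z = 0. Lengths are in m, angles in degrees, forces in N, time in s.
With the tool pointing down it reaches from about 0.35 to 0.875 m from the base axis. Payload 4.2 kg.
Tool frame: the origin (TCP) lies between the finger pads; the fingertips stand 14 mm ahead of it and the grasp point (between the pads) lies 5 mm behind it; x points along the fingers, y is the direction in which the jaws open and shut, and the axes are right-handed (so a half turn about x gives the same grasp; the last joint's range is limited). The gripper opens to 87 mm and grips with 3 to 60 N. Pads are 19 mm wide; open, the fingers measure 117 mm over their backs; the gripper's body (75 mm by 190 mm) begins 51 mm behind the grasp point.
Start: joints at [89.473, 22.042, 0.453, 0, -68.411, -14.817], TCP at [0.165, 0.603, 0.237] pointing down, gripper open.
Joint ranges: [-179.83, 179.83], [-69.29, 118.12], [-61.27, 80.66], [-181.25, 117.63], [-171.15, -9.14], [-177.46, 177.46]. Speed limits (degrees/s): [159.86, 159.86, 180, 180, 180, 180].

INTERFACE

Orientations are given as a 3x3 rotation matrix whose columns are the frame's x, y, z axes.
In Python, from station import r, imaging, job gives the robot as it stands. The module is installed in compiled form; this text tells all that it offers.
- The arm moves only by the tool apply_moves, never from a script. Its arguments are lists of equal length, an entry for each row: "xyz": the shift along the tool's x, y, z in m, a list of three; "twist": the turn about the tool's x in degrees; "claw": the opening, from 0 (shut) to 1 (fully open). A call has 1 to 12 rows; each row shifts and turns the pose as measured when the row begins, along the tool's axes as they then stand; what a row does not reach is not made up. A row lasts 1/10 s, in which the tool goes at most 50 mm and 8.59 degrees, less where a joint would pass 70% of its speed; a pose out of reach is approached as far as the arm can. A call is refused whole if a number of a shift passes 0.05 or a number of a turn 8.59, either way. A call with a gripper value outside its range is refused whole. The fingers move at their own pace and stop on an object; the grip force is fixed at half the most. Time passes only in rows, so rows that do not move let the fingers close. It gives the time, the measured TCP pose, the force and the opening at its end, in the units of the state.
- r.sense(): the state, without advancing time (a new reading comes with each control period).
- imaging.capture(name): name is "side" or "top" or "wrist"; returns a dict with "pixels" (480x640x3 uint8, red, green, blue), "mtx" (3x3 intrinsics, pixels), "view" (4x4, takes a point from world to camera coordinates). Camera axes: x right, y down, z forward; pixel columns grow to the right and rows downward; lengths in m; the calibration is good to about 2 mm. The wrist camera is an equidistant fisheye: a pixel r from the principal point sees the ray r / f radians off the axis. A picture is of the moment at which its call begins. There is no depth.
- job.finish_job(): hands the job in, once; it reports no verdict.
Trained networks look in a picture, given as the dict that the camera call returned (one of the last four; its "shot" number tells which), for a name from the list of things; names that differ only in an ending like _2 or _b are one class to them, and where a whole thing is asked for, a point or a joint stands for the part that bears it (a point fixed in the world has none). Each returns a list of dicts, best first, with "p" (0 to 1); they miss things now and then, are a little off and sometimes report something else, mostly with a low value. They report only what shows in the picture. A call takes as long as a camera call. They do not tell look-alikes from the thing itself.
- imaging.regions_of(query, picture): "mask" (480x640 bool, what is visible of it) and "centre" ([column, row] in pixels, amid what is visible of it).
The state is a dict: "time_s": time; "joints": joint angles; "joint_velocities": joint speeds; "effort": joint torques, N m; "tcp_pos": TCP position; "ee_rot": TCP orientation; "wrist_force": force on the tool from outside, world axes, zero at the start; "moment": the same for the moment, N m; "gripper_width": opening from 0.0 (shut) to 1.0 (fully open).
Only numpy, scipy, OpenCV 4.12 (cv2) and the standard library are available. Lean on these libraries where they do the work, as an engineer would, in place of code of your own. Each camera call takes 0.05 s, during which the arm holds its last target.

## Working session

There is one attempt and no reset: what is moved stays moved. The work goes in short steps, Python scripts to look and compute and a tool call to move; the robot and the scene stay as the last step left them, time stands still between calls to the robot, and variables do not carry over. Pictures are saved under pics/ and viewed, and the job is handed in when it is done.

Besides the shell and the picture viewer there is one more tool, called after "Emit:" in YAML: its name, and indented under it one key for each argument. apply_moves: Moves the arm, as the interface text tells. Its arguments: {"type":"object","properties":{"xyz":{"type":"array","items":{"type":"array","items":{"type":"number"}}},"twist":{"type":"array","items":{"type":"number"}},"claw":{"type":"array","items":{"type":"number"}}},"required":["xyz","twist","claw"]}

```bash
mkdir -p pics; ls; cat > h.py <<'E'
import numpy as np, cv2
from station import r, imaging, job
def save(p,n): cv2.imwrite('pics/'+n+'.png',cv2.cvtColor(p['pixels'],cv2.COLOR_RGB2BGR))
E
python3 - <<'E'
from h import *
np.set_printoptions(precision=4,suppress=True)
for n in ['side','top','wrist']:
    p=imaging.capture(n); save(p,n+'0'); print(n,p['mtx'].tolist(),'\n',p['view'],p['shot'])
    np.savez('cap_%s0.npz'%n,**{k:p[k] for k in('pixels','mtx','view')})
s=r.sense(); print(s)
E
```

```text
pics
side [[602.0847774577958, 0.0, 323.3311574380822], [0.0, 602.0847774577958, 237.69685347289757], [0.0, 0.0, 1.0]] 
 [[-0.7948 -0.6069  0.003   0.4381]
 [-0.463   0.603  -0.6496  0.3086]
 [ 0.3925 -0.5177 -0.7602  0.9796]
 [ 0.      0.      0.      1.    ]] 1
top [[585.7184203788167, 0.0, 326.05853641631313], [0.0, 585.7184203788167, 240.35377671567954], [0.0, 0.0, 1.0]] 
 [[-0.0057 -1.     -0.0008  0.017 ]
 [-0.9789  0.0057 -0.2044  0.5317]
 [ 0.2044 -0.0004 -0.9789  1.2652]
 [ 0.      0.      0.      1.    ]] 2
wrist [[371.64829954431775, 0.0, 317.7843052048005], [0.0, 371.64829954431775, 237.50769126605272], [0.0, 0.0, 1.0]] 
 [[-0.2649 -0.9643  0.0035  0.6231]
 [-0.9322  0.257   0.255  -0.0319]
 [-0.2468  0.0642 -0.9669  0.3904]
 [ 0.      0.      0.      1.    ]] 3
{'time_s': 0.15, 'joints': array([ 89.4735,  22.0799,   0.3996,  -0.0186, -68.4119, -14.8176]), 'joint_velocities': array([ 0.0186,  0.0052,  0.2686,  0.0881, -0.0437, -0.0574]), 'effort': array([ -0.    , -39.1049,  18.7589,   4.2223,   0.0124,  -0.0001]), 'tcp_pos': array([0.1653, 0.6023, 0.2357]), 'ee_rot': array([[-0.0003, -0.2647, -0.9643],
       [-0.0016, -0.9643,  0.2647],
       [-1.    ,  0.0016, -0.0001]]), 'wrist_force': array([0.2413, 0.004 , 0.3591]), 'moment': array([0.0007, 0.0006, 0.0137]), 'gripper_width': 0.9991504227169754}
```

View pics/side0.png

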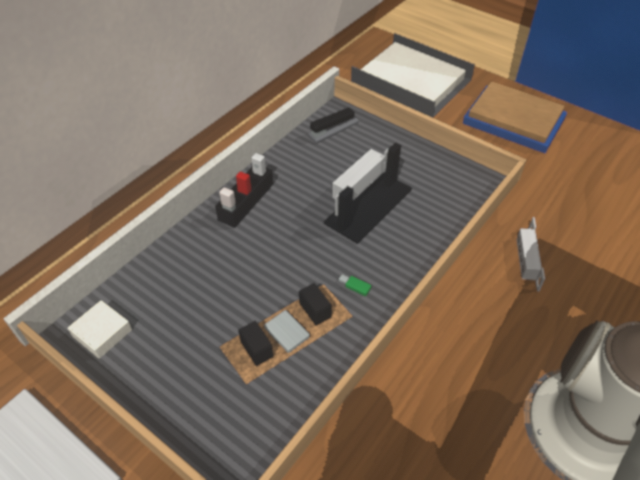

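View pics/top0.png

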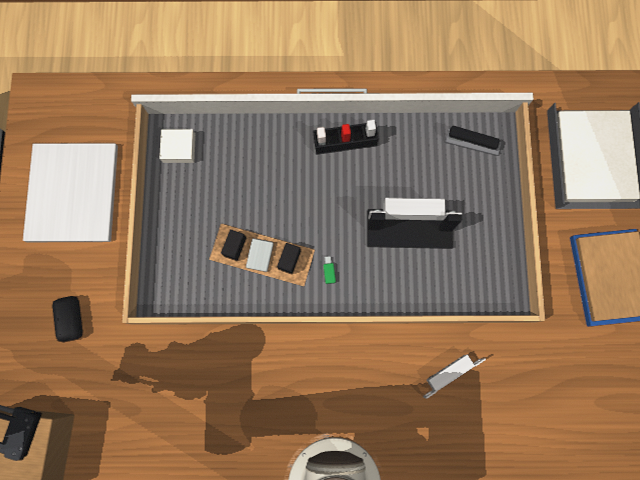

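View pics/wrist0.png

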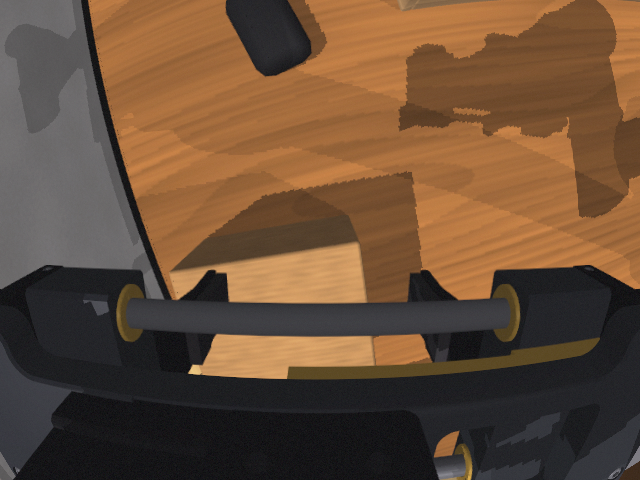

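Candidates for the hub: the bright bar on the rack at top (415,208) / side (360,175), the small look-alike on the table outside the drawer at top (452,375) / side (530,255), and grey/black things at top (474,140). The description (hung on rack) points to the first. Next I'll check crops and masks.

```bash
cat >> h.py <<'E'
np.set_printoptions(precision=4,suppress=True)
def proj(p,X):
    X=np.atleast_2d(X); c=X@p['view'][:3,:3].T+p['view'][:3,3]; K=p['mtx']
    if p.get('fish'):
        th=np.arctan2(np.hypot(c[:,0],c[:,1]),c[:,2]); n=np.hypot(c[:,0],c[:,1])+1e-12
        return np.c_[K[0,2]+K[0,0]*th*c[:,0]/n, K[1,2]+K[1,1]*th*c[:,1]/n]
    return np.c_[K[0,2]+K[0,0]*c[:,0]/c[:,2], K[1,2]+K[1,1]*c[:,1]/c[:,2]]
def ray(p,uv):
    K=p['mtx']; a=(np.array(uv,float)-[K[0,2],K[1,2]])/K[0,0]
    if p.get('fish'):
        th=np.hypot(*a); d=np.r_[a/th*np.sin(th),np.cos(th)] if th>0 else np.array([0,0,1.])
    else: d=np.r_[a,1]
    R=p['view'][:3,:3]; return -R.T@p['view'][:3,3], R.T@d
def atz(p,uv,z):
    o,d=ray(p,uv); return o+d*(z-o[2])/d[2]
E
python3 - <<'E'
from h import *
T=imaging.capture('top');S=imaging.capture('side')
for q in ['hub_mid','keyhole_a','rack','stud_a','pad','riser_a','reader_mid','dongle_mid']:
    for n,p in(('top',T),('side',S)):
        for d in imaging.regions_of(q,p)[:3]:
            m=d['mask']; ys,xs=np.nonzero(m)
            rc=cv2.minAreaRect(np.c_[xs,ys].astype(np.float32)) if len(xs)>3 else None
            print(q,n,round(d['p'],2),np.round(d['centre'],1),len(xs),np.round(np.r_[rc[0],rc[1],rc[2]],1) if rc else '')
def crop(p,x0,y0,x1,y1,f,n):
    c=cv2.resize(p['pixels'][y0:y1,x0:x1],None,fx=f,fy=f,interpolation=cv2.INTER_CUBIC); cv2.imwrite('pics/'+n+'.png',c[:,:,::-1])
a=cv2.resize(T['pixels'][190:290,200:340],None,fx=4,fy=4,interpolation=2)
b=cv2.resize(T['pixels'][180:255,350:490],None,fx=4,fy=4,interpolation=2)
cv2.imwrite('pics/ctop.png',np.vstack([b,a[:300]])[:,:,::-1])
crop(S,310,130,430,250,5,'cside')
E
```

```text
hub_mid top 0.97 [451.7 373.9] 809 [450.8 372.5  15.9  68.8  57.1]
hub_mid top 0.76 [410. 207.] 1340 [409.1 208.7  78.   21.4   1.2]
hub_mid top 0.17 [412.2 231.7] 2648 [414.  229.1  93.8  37.2   0.7]
hub_mid side 0.81 [358.6 172.6] 1410 [357.  178.   27.1  79.1  49.4]
hub_mid side 0.67 [531.2 258.1] 1153 [529.2 255.1  71.8  22.5  80.3]
keyhole_a top 0.93 [451.  371.9] 786 [450.1 373.2  15.7  68.   56.9]
keyhole_a top 0.59 [410.9 211.8] 1329 [409.  208.5  21.   78.   90. ]
keyhole_a side 0.74 [361.2 173.6] 1391 [356.6 177.7  26.5  79.4  48. ]
keyhole_a side 0.74 [528.4 257.2] 1121 [529.4 255.   71.8  21.9  80.5]
rack top 0.72 [411.1 231.6] 2697 [413.8 229.3  93.5  37.7   2.5]
rack side 0.73 [371.  205.1] 3338 [372.1 194.1  49.3 106.9  43.6]
stud_a top 0.88 [411.8 230.8] 2671 [413.9 228.8  93.7  37.8   1.6]
stud_a top 0.6 [330.4 270. ] 228 [330. 270.  26.  10.  90.]
stud_a side 0.92 [372.2 201. ] 3589 [372.5 194.5  50.1 109.6  46.3]
pad top 0.83 [271.1 258.9] 1947 [261.8 254.2  99.2  38.9  15.9]
pad side 0.85 [278.8 342.2] 2708 [285.8 331.8  46.1 128.3  58.5]
riser_a top 0.89 [232.6 241.9] 530 [233.8 244.4  19.2  28.3  20.6]
riser_a top 0.79 [292.1 254.8] 490 [289.4 257.9  17.9  28.4  21. ]
riser_a side 0.86 [255.6 342.5] 961 [255.8 342.6  40.5  25.5  58. ]
riser_a side 0.81 [316.  303.4] 911 [314.9 303.6  40.1  25.7  52.1]
reader_mid top 0.96 [262.5 256. ] 703 [259.9 254.6  22.8  31.7  12.5]
reader_mid side 0.8 [286.3 332. ] 1093 [286.  331.   40.6  29.2  46.6]
dongle_mid top 0.59 [326.1 266.2] 257 [329.5 270.   26.   11.   90. ]
dongle_mid side 0.86 [357.4 283.3] 362 [354.3 283.9  31.8  13.   26.6]
```

View pics/ctop.png

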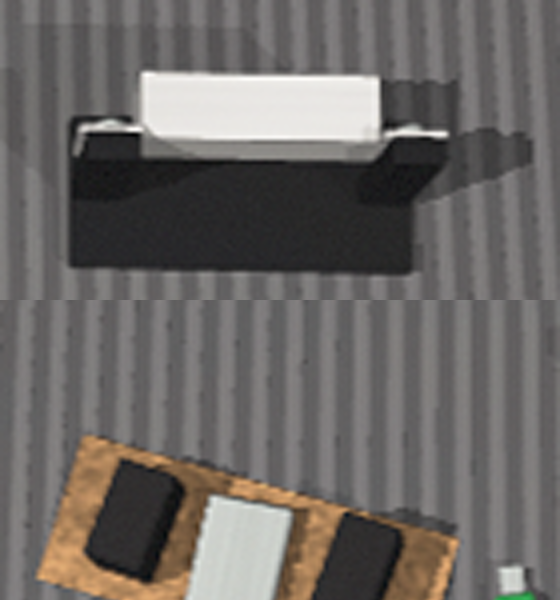

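View pics/cside.png

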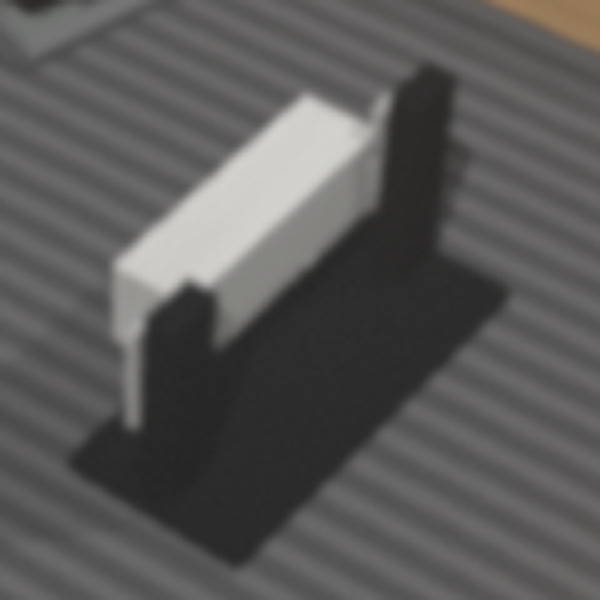

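The hub on the rack is a white-ish bar with its long axis nearly along world y, its ports facing away from the robot (+x). It is about 79 px long against 69 for the lookalike on the table nearer the camera, so it is the larger one. Now to measure it.

```bash
cat > m.py <<'E'
from h import *
def L(n): return dict(np.load('cap_%s0.npz'%n))
T=L('top');S=L('side')
ct=lambda x,y:(350+x/4,180+y/4)
for c in [(141,71),(379,75),(380,139),(140,139)]: print('hubtop',atz(T,ct(*c),.099)*1000)
cs=lambda x,y:(310+x/5,130+y/5)
for c in [(308,95),(375,135),(118,262)]: print('hubside',atz(S,cs(*c),.099)*1000)
for c in [(70,267),(412,272)]: print('plate back',atz(T,ct(*c),.015)*1000)
for c in [(70,463),(238,568),(510,290)]: print('plate side',atz(S,cs(*c),.015)*1000)
E
python3 m.py
python3 - <<'E'
from m import *
def crop(p,x0,y0,x1,y1,f,n):
    c=cv2.resize(p['pixels'][y0:y1,x0:x1],None,fx=f,fy=f,interpolation=cv2.INTER_CUBIC); cv2.imwrite('pics/'+n+'.png',c[:,:,::-1])
crop(T,200,215,340,295,5,'cpadt'); crop(S,210,265,380,385,4,'cpads')
E
```

```text
hubtop [ 618.0357 -117.4635   99.    ]
hubtop [ 614.9654 -248.8496   99.    ]
hubtop [ 578.5258 -247.6816   99.    ]
hubtop [ 579.3033 -115.8935   99.    ]
hubside [ 611.4651 -246.3059   99.    ]
hubside [ 575.105  -242.5985   99.    ]
hubside [ 614.8789 -116.6716   99.    ]
plate back [524.4338 -82.091   15.    ]
plate back [ 520.3231 -280.1016   15.    ]
plate side [610.0254 -79.1233  15.    ]
plate side [521.9314 -75.134   15.    ]
plate side [ 519.1542 -277.0108   15.    ]
hubtop [ 618.0357 -117.4635   99.    ]
hubtop [ 614.9654 -248.8496   99.    ]
hubtop [ 578.5258 -247.6816   99.    ]
hubtop [ 579.3033 -115.8935   99.    ]
hubside [ 611.4651 -246.3059   99.    ]
hubside [ 575.105  -242.5985   99.    ]
hubside [ 614.8789 -116.6716   99.    ]
plate back [524.4338 -82.091   15.    ]
plate back [ 520.3231 -280.1016   15.    ]
plate side [610.0254 -79.1233  15.    ]
plate side [521.9314 -75.134   15.    ]
plate side [ 519.1542 -277.0108   15.    ]
```

View pics/cpadt.png

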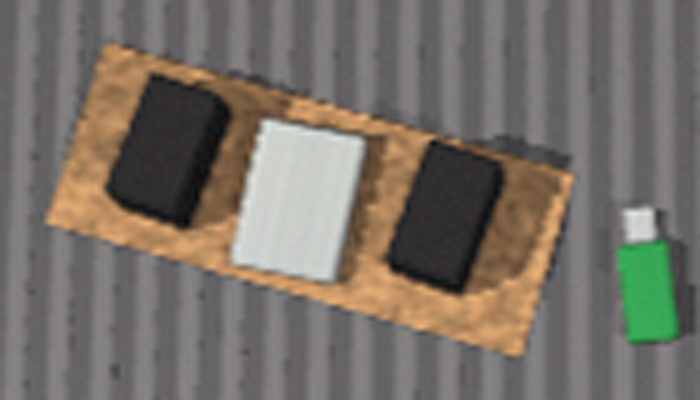

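View pics/cpads.png

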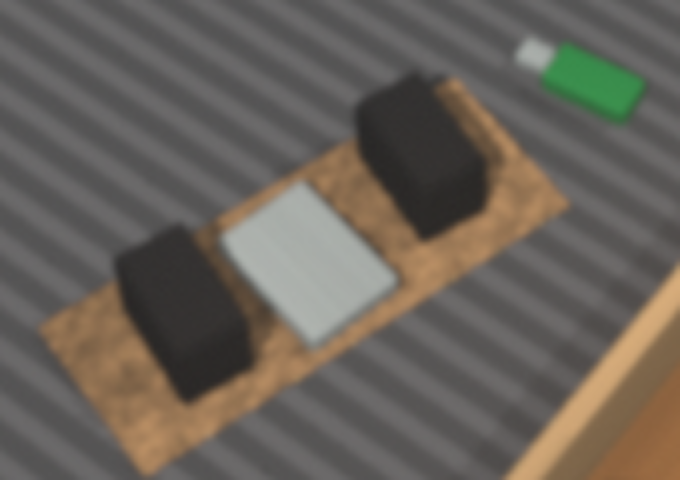

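```bash
cat > m2.py <<'E'
from h import *
def L(n): return dict(np.load('cap_%s0.npz'%n))
T=L('top');S=L('side')
ct=lambda x,y:(200+x/5,215+y/5); cs=lambda x,y:(210+x/4,265+y/4)
def quad(n,P): 
    P=np.array(P)*1000; d=(P[0]+P[1]-P[2]-P[3])[:2]
    print(n,P[:,:2].tolist(),'ctr',P.mean(0)[:2],'len',np.linalg.norm(P[0]-P[3]),np.linalg.norm(P[0]-P[1]),'yaw',np.degrees(np.arctan2(-d[0],d[1])))
# order: +y far,+y near,-y near,-y far
quad('padT',[atz(T,ct(*c),.008) for c in [(105,44),(47,225),(522,356),(574,173)]])
quad('padS',[atz(S,cs(*c),.008) for c in [(40,327),(148,475),(569,203),(452,77)]])
quad('rdrT',[atz(T,ct(*c),.022) for c in [(262,118),(232,262),(337,283),(367,135)]])
print('riser tops T'); 
quad('rb',[atz(T,ct(*c),.053) for c in [(151,75),(106,190),(183,218),(222,94)]])
quad('ra',[atz(T,ct(*c),.053) for c in [(432,141),(388,265),(460,290),(500,160)]])
quad('rbS',[atz(S,cs(*c),.053) for c in [(115,262),(189,362),(252,352-20),(182,226)]])
E
python3 m2.py
```

```text
padT [[582.7914772058771, 260.53331664614353], [496.6332248822774, 284.77376933251924], [434.261231406038, 64.27154714751167], [519.7691257572361, 40.2188853381626]] ctr [508.3638 162.4494] len 229.15118464602153 89.50331831780034 yaw -15.878889098686274
padS [[580.7268374394706, 262.76036685937333], [494.8592311772003, 286.83916817456463], [432.7997927257015, 67.48131700165038], [518.9728222432968, 43.405721290955654]] ctr [506.8397 165.1216] len 227.88158970240534 89.17978738474736 yaw -15.760129291080071
rdrT [[543.8243905301166, 184.23331913059036], [476.49435553938133, 196.62230661060983], [466.4985977420358, 148.39660857857777], [535.509925413151, 135.55604813727354]] ctr [505.5818 166.2021] len 49.38225431810542 68.46035803758052 yaw -10.700123787467323
riser tops T
rb [[557.4475252042188, 230.96647240183555], [504.55523877733657, 249.72410610893203], [491.57709955427316, 214.7838701038283], [548.4404785469485, 198.58646512679977]] ctr [525.5051 223.5152] len 33.609399884818146 56.11989652300644 yaw -18.085803095509327
ra [[526.1753760103323, 103.36930956116254], [469.7117739727141, 122.58021301648186], [458.2374681071475, 90.32031505185265], [517.2621252532339, 72.67008925665725]] ctr [492.8467  97.235 ] len 31.966985568918854 59.64224313883679 yaw -17.943101515765246
rbS [[554.4875817123088, 235.62460761456805], [497.1237995429732, 252.6781490433217], [485.534473125325, 225.8822534284462], [543.7407890525553, 204.4691598913371]] ctr [520.2217 229.6635] len 32.9568729600778 59.84502301806899 yaw -21.07810142003858
```

Emit:
apply_moves:
  xyz:
    - [0,0,0]
    - [0,0,0]
    - [0,0,0]
    - [0,0,0]
    - [0,0,0]
    - [0,0,0]
    - [0,0,0]
    - [0,0,0]
    - [0,0,0]
    - [0,0,0]
  twist: [8.5,8.5,8.5,8.5,8.5,8.5,8.5,8.5,8,0]
  claw: [1,1,1,1,1,1,1,1,1,1]

```text
time_s: 2.05
tcp_pos: [0.1654, 0.6027, 0.2366]
ee_rot: [[0.0, -0.999, 0.047], [0.0, 0.047, 0.999], [-1.0, -0.0, 0.0]]
wrist_force: [0.5, 0.4, 0.4]
gripper_width: 1.002
```

Emit:
apply_moves:
  xyz:
    - [0,-0.026,-0.042]
    - [0,-0.026,-0.042]
    - [0,-0.026,-0.042]
    - [0,-0.026,-0.042]
    - [0,-0.026,-0.042]
    - [0,-0.026,-0.042]
    - [0,-0.026,-0.042]
    - [0,-0.026,-0.042]
    - [0,-0.026,-0.042]
    - [0,-0.026,-0.042]
    - [0,-0.026,-0.042]
    - [0,-0.026,-0.042]
  twist: [-1.3,0,0,0,0,0,0,0,0,0,0,0]
  claw: [1,1,1,1,1,1,1,1,1,1,1,1]

```text
time_s: 3.25
tcp_pos: [0.4783, 0.0938, 0.2379]
ee_rot: [[0.008, -0.999, -0.033], [0.007, -0.033, 0.999], [-1.0, -0.008, 0.006]]
wrist_force: [1.4, 1.3, 0.7]
gripper_width: 1.003
```

Emit:
apply_moves:
  xyz:
    - [0,-0.018,-0.046]
    - [0,-0.018,-0.046]
    - [0,-0.018,-0.046]
    - [0,-0.018,-0.046]
    - [0,-0.018,-0.046]
    - [0,-0.01,-0.02]
    - [0,0,0]
    - [0,0,0]
  twist: [2,1,0,0,0,0,0,0]
  claw: [1,1,1,1,1,1,1,1]

```text
time_s: 4.05
tcp_pos: [0.5807, -0.166, 0.2372]
ee_rot: [[0.012, -1.0, 0.003], [0.006, 0.003, 1.0], [-1.0, -0.012, 0.006]]
wrist_force: [-0.5, 0.3, 0.2]
gripper_width: 1.0
```

```bash
python3 - <<'E'
from h import *
p=imaging.capture('wrist'); save(p,'wrist1'); np.savez('cap_wrist1.npz',**{k:p[k] for k in('pixels','mtx','view')})
s=r.sense(); print(s['time_s'],s['tcp_pos'],s['ee_rot'],s['joints']); print(p['view'])
E
```

```text
4.1 [ 0.5806 -0.1656  0.2372] [[ 0.0117 -0.9999  0.0027]
 [ 0.0061  0.0028  1.    ]
 [-0.9999 -0.0117  0.0061]] [ -0.7506  19.68    -2.8798  -0.3871 -66.7738   0.7429]
[[-0.9999  0.0033 -0.0122  0.5833]
 [ 0.      0.9655  0.2603  0.1285]
 [ 0.0127  0.2603 -0.9654  0.4256]
 [ 0.      0.      0.      1.    ]]
```

View pics/wrist1.png

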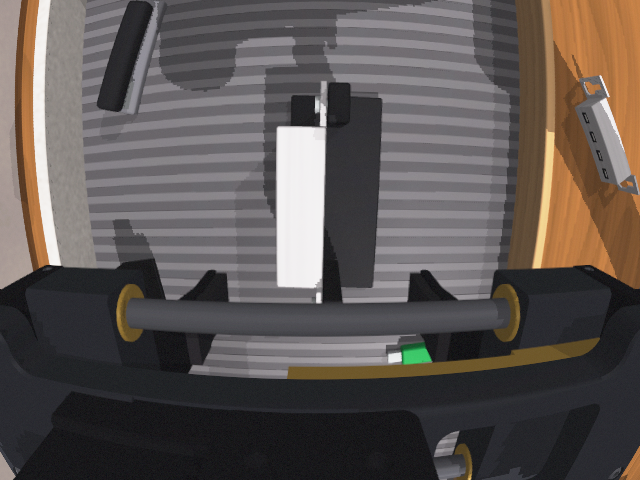

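The wrist view shows the hub's top as a white bar (277,127)–(325,287), with the -y post at (339,103) and a stud visible at (318,104). The small lookalike hub is outside the drawer at (605,135).

```bash
cat > m3.py <<'E'
from h import *
W=dict(np.load('cap_wrist1.npz')); W['fish']=1
for c in [(277,127),(325,129),(278,287),(323,287)]: print(c,atz(W,c,.099)*1000)
print('plate',[atz(W,c,.015)*1000 for c in [(382,98),(373,287)]])
print('post top',[atz(W,c,.117)*1000 for c in [(328,83),(350,84),(349,124),(328,124)]])
E
python3 m3.py
python3 - <<'E'
from m3 import *
c=cv2.resize(W['pixels'][70:310,250:400],None,fx=4,fy=4,interpolation=2)[:600]; cv2.imwrite('pics/w1a.png',c[:,:,::-1])
c=cv2.resize(W['pixels'][200:310,250:400],None,fx=5,fy=5,interpolation=2); cv2.imwrite('pics/w1b.png',c[:,:,::-1])
E
```

```text
(277, 127) [ 612.3898 -246.9135   99.    ]
(325, 129) [ 575.8626 -244.9118   99.    ]
(278, 287) [ 614.9878 -116.9303   99.    ]
(323, 287) [ 577.4234 -117.1661   99.    ]
plate [array([ 518.9909, -279.406 ,   15.    ]), array([523.1951, -81.671 ,  15.    ])]
post top [array([ 573.7724, -277.8355,  117.    ]), array([ 558.1718, -277.2649,  117.    ]), array([ 558.9219, -248.1149,  117.    ]), array([ 573.8526, -248.0031,  117.    ])]
(277, 127) [ 612.3898 -246.9135   99.    ]
(325, 129) [ 575.8626 -244.9118   99.    ]
(278, 287) [ 614.9878 -116.9303   99.    ]
(323, 287) [ 577.4234 -117.1661   99.    ]
plate [array([ 518.9909, -279.406 ,   15.    ]), array([523.1951, -81.671 ,  15.    ])]
post top [array([ 573.7724, -277.8355,  117.    ]), array([ 558.1718, -277.2649,  117.    ]), array([ 558.9219, -248.1149,  117.    ]), array([ 573.8526, -248.0031,  117.    ])]
```

View pics/w1a.png

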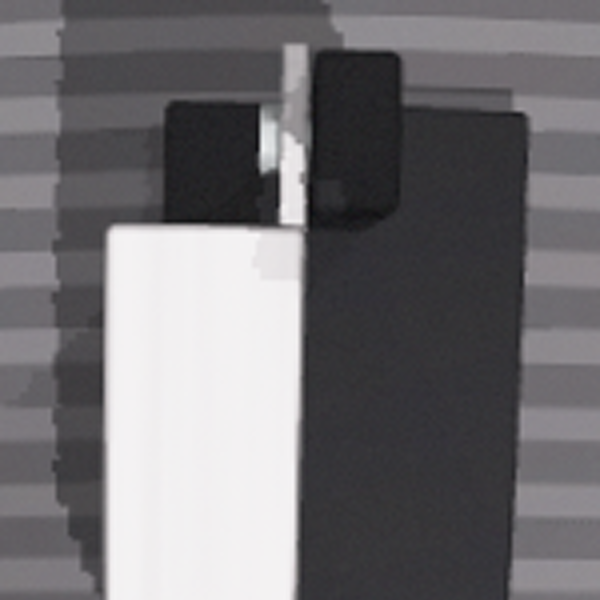

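View pics/w1b.png

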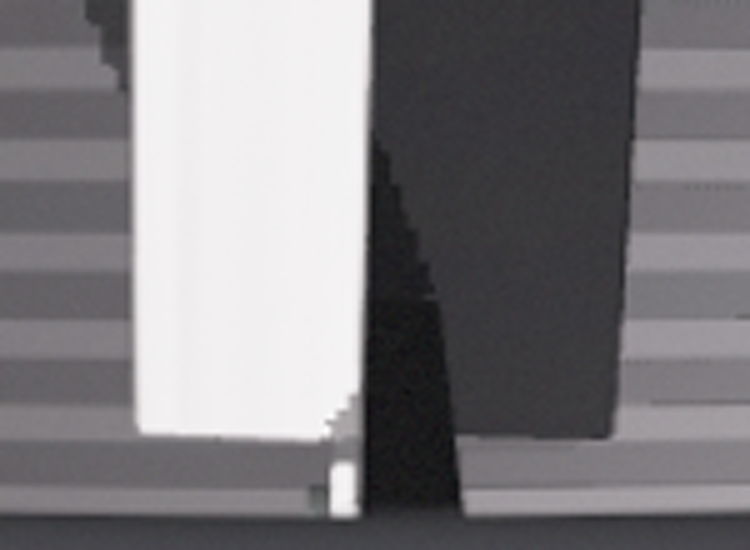

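Emit:
apply_moves:
  xyz:
    - [0,-0.007,-0.009]
    - [0,-0.006,-0.008]
    - [0.02,0,0]
    - [0.03,0,0]
    - [0.03,0,0]
    - [0.01,0,0]
    - [0,0,0]
  twist: [0.5,0.5,0,0,0,0,0]
  claw: [1,1,1,1,1,1,1]

```text
time_s: 4.8
tcp_pos: [0.5995, -0.18, 0.1488]
ee_rot: [[0.02, -1.0, 0.011], [0.005, 0.011, 1.0], [-1.0, -0.02, 0.005]]
wrist_force: [0.5, -0.6, 0.4]
gripper_width: 1.002
```

Emit:
apply_moves:
  xyz:
    - [0,0.003,-0.001]
    - [0,0.0025,0]
    - [0.015,0,0]
    - [0.015,0,0]
    - [0.015,0,0]
    - [0.015,0,0]
    - [0.012,0,0]
    - [0,0,0]
  twist: [0.6,0,0,0,0,0,0,0]
  claw: [1,1,1,1,1,1,1,1]

```text
time_s: 5.6
tcp_pos: [0.6025, -0.1817, 0.0875]
ee_rot: [[0.043, -0.999, 0.019], [0.001, 0.019, 1.0], [-0.999, -0.043, 0.002]]
wrist_force: [0.0, 0.4, -0.7]
gripper_width: 1.0
```

```bash
python3 - <<'E'
from h import *
for n in ['wrist','side']:
    p=imaging.capture(n); save(p,n+'2')
    if n=='side': cv2.imwrite('pics/side2c.png',cv2.resize(p['pixels'][90:250,290:450],None,fx=3.7,fy=3.7,interpolation=2)[:,:,::-1])
s=r.sense(); print(s['time_s'],s['tcp_pos'],s['ee_rot'],s['joints'])
E
```

```text
5.7 [ 0.6037 -0.1819  0.0891] [[ 0.046  -0.9988  0.0189]
 [ 0.0003  0.019   0.9998]
 [-0.9989 -0.046   0.0012]] [ -2.144   29.1205 -11.1196  -0.1567 -47.1235   1.1622]
```

View pics/wrist2.png

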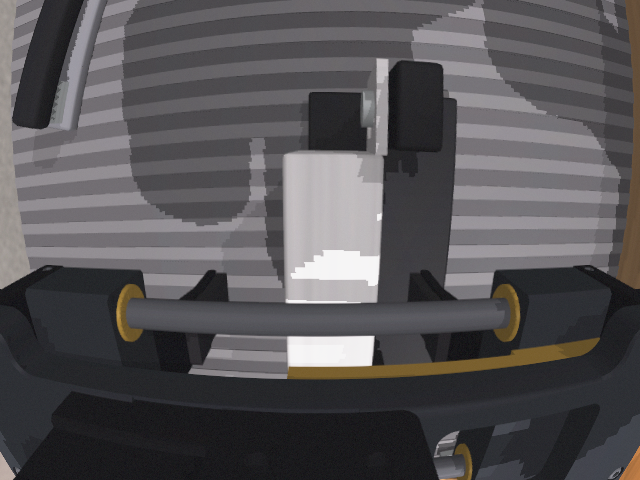

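View pics/side2c.png

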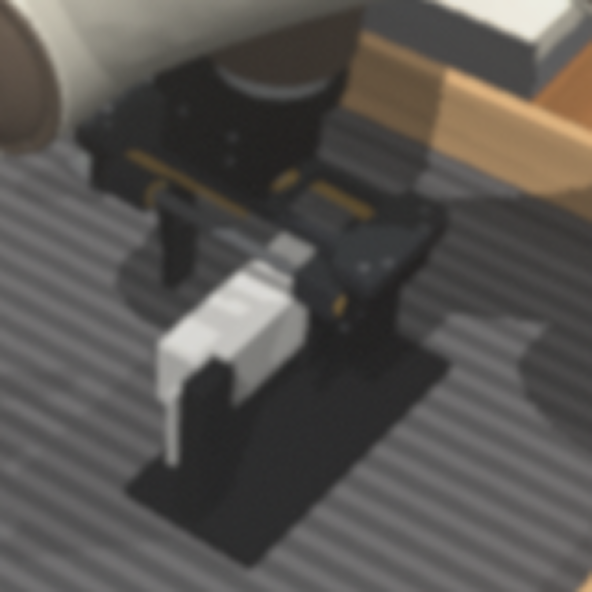

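The tool has picked up a 2.6° tilt in the descent. I'll test whether small upward rows followed by larger downward rows undo it.

Emit:
apply_moves:
  xyz:
    - [-0.015,0,0]
    - [-0.015,0,0]
    - [-0.015,0,0]
    - [-0.015,0,0]
    - [0,0,0]
    - [0,0,0]
  twist: [0,0,0,0,0,0]
  claw: [1,1,1,1,1,1]

```text
time_s: 6.3
tcp_pos: [0.6032, -0.1824, 0.1575]
ee_rot: [[0.056, -0.998, 0.018], [-0.001, 0.018, 1.0], [-0.998, -0.056, -0.0]]
wrist_force: [-1.3, -0.5, -0.3]
gripper_width: 1.003
```

Emit:
apply_moves:
  xyz:
    - [0,0,0]
    - [0,0,0]
    - [0,0,0]
    - [0,0,0]
  twist: [0,0,0,0]
  claw: [1,1,1,1]

```text
time_s: 6.7
tcp_pos: [0.6023, -0.1822, 0.1555]
ee_rot: [[0.053, -0.998, 0.018], [-0.001, 0.018, 1.0], [-0.999, -0.053, 0.0]]
wrist_force: [0.7, -0.5, 0.7]
gripper_width: 1.0
```

```bash
python3 - <<'E'
from h import *
s=r.sense(); print(s)
E
```

```text
{'time_s': 6.7, 'joints': array([ -2.1575,  24.8117,  -7.5218,  -0.088 , -54.6407,   1.1535]), 'joint_velocities': array([-0.0231,  0.3008, -0.2989,  0.1212,  0.0706, -0.0381]), 'effort': array([ -0.0012, -39.9902,  17.2119,   3.836 ,   0.1487,   0.0041]), 'tcp_pos': array([ 0.6023, -0.1822,  0.1555]), 'ee_rot': array([[ 0.0528, -0.9984,  0.0184],
       [-0.0007,  0.0184,  0.9998],
       [-0.9986, -0.0528,  0.0002]]), 'wrist_force': array([ 0.6902, -0.4713,  0.6506]), 'moment': array([ 0.1173,  0.1291, -0.0466]), 'gripper_width': 1.0003284901202398}
```

Emit:
apply_moves:
  xyz:
    - [0,0.03,0]
    - [0,0.03,0]
    - [0,0,0]
    - [0,0,0]
    - [0,0,0]
  twist: [0,0,0,0,0]
  claw: [1,1,1,1,1]

```text
time_s: 7.2
tcp_pos: [0.5409, -0.1811, 0.15]
ee_rot: [[0.05, -0.999, 0.018], [-0.001, 0.018, 1.0], [-0.999, -0.05, 0.0]]
wrist_force: [1.1, 0.5, -0.6]
gripper_width: 1.001
```

Emit:
apply_moves:
  xyz:
    - [0,-0.03,0]
    - [0,-0.03,0]
    - [0,0,0]
    - [0,0,0]
    - [0,0,0]
  twist: [0,0,0,0,0]
  claw: [1,1,1,1,1]

```text
time_s: 7.7
tcp_pos: [0.6051, -0.1822, 0.152]
ee_rot: [[0.05, -0.999, 0.018], [-0.001, 0.018, 1.0], [-0.999, -0.05, -0.0]]
wrist_force: [-0.6, -0.8, -0.2]
gripper_width: 1.002
```

Emit:
apply_moves:
  xyz:
    - [0.04,0,0]
    - [0,0,0]
    - [0,0,0]
  twist: [0,0,0]
  claw: [1,1,1]

```text
time_s: 8.0
tcp_pos: [0.6072, -0.1826, 0.1134]
ee_rot: [[0.052, -0.998, 0.017], [-0.002, 0.017, 1.0], [-0.999, -0.052, -0.001]]
wrist_force: [1.0, -0.7, 1.3]
gripper_width: 0.998
```

Emit:
apply_moves:
  xyz:
    - [-0.05,0,0]
    - [0,0,0]
    - [0,0,0]
    - [0,0,0]
  twist: [0,0,0,0]
  claw: [1,1,1,1]

```text
time_s: 8.4
tcp_pos: [0.6055, -0.1832, 0.1697]
ee_rot: [[0.059, -0.998, 0.016], [-0.004, 0.016, 1.0], [-0.998, -0.059, -0.003]]
wrist_force: [1.2, 0.3, 0.6]
gripper_width: 0.999
```

Emit:
apply_moves:
  xyz:
    - [0,0.05,0]
    - [0,0.05,0]
    - [0,0.05,0]
    - [0,0,0]
    - [0,0,0]
  twist: [0,0,0,0,0]
  claw: [1,1,1,1,1]

```text
time_s: 8.9
tcp_pos: [0.4501, -0.181, 0.1596]
ee_rot: [[0.059, -0.998, 0.015], [-0.005, 0.015, 1.0], [-0.998, -0.059, -0.004]]
wrist_force: [0.5, -0.2, -1.0]
gripper_width: 1.0
```

Emit:
apply_moves:
  xyz:
    - [0,-0.02,0]
    - [0,-0.02,0]
    - [0,-0.02,0]
    - [0,-0.02,0]
    - [0,-0.02,0]
    - [0,-0.02,0]
    - [0,-0.02,0]
    - [0,0,0]
  twist: [0,0,0,0,0,0,0,0]
  claw: [1,1,1,1,1,1,1,1]

```text
time_s: 9.7
tcp_pos: [0.6047, -0.1837, 0.1715]
ee_rot: [[0.068, -0.998, 0.014], [-0.007, 0.014, 1.0], [-0.998, -0.068, -0.006]]
wrist_force: [0.1, 0.1, -0.2]
gripper_width: 0.999
```

```bash
python3 - <<'E'
from h import *
s=r.sense(); print(s['joints'],s['joint_velocities'],s['effort'],s['tcp_pos'])
E
```

```text
[ -2.1269  23.7818  -6.8732   0.3144 -55.4285   1.1622] [-0.1337 -0.309  -1.0744 -0.7321 -1.4097 -0.0421] [ -0.0099 -38.8534  17.8582   3.9862   0.2065   0.0059] [ 0.6047 -0.1837  0.1715]
```

Emit:
apply_moves:
  xyz:
    - [0.04,0.004,0]
    - [0.04,0.004,0]
    - [0,0,0]
    - [0,0,0]
  twist: [0,0,0,0]
  claw: [1,1,1,1]

```text
time_s: 10.1
tcp_pos: [0.6067, -0.1846, 0.0916]
ee_rot: [[0.074, -0.997, 0.013], [-0.008, 0.012, 1.0], [-0.997, -0.074, -0.008]]
wrist_force: [-0.1, 0.2, 0.8]
gripper_width: 0.998
```

```bash
python3 - <<'E'
from h import *
s=r.sense(); print(s['joints'],s['joint_velocities'],s['effort'],s['tcp_pos'],s['moment'])
E
```

```text
[ -2.1712  28.5909 -11.9894   0.4581 -45.1565   1.1303] [ 0.0177  1.5828 -1.4837 -1.0074 -0.4731 -0.1161] [ -0.0795 -39.5443  14.3641   3.1705   0.1374   0.0011] [ 0.6067 -0.1846  0.0916] [ 0.0356 -0.0191  0.0149]
```

```bash
python3 - <<'E'
import numpy as np
from scipy.optimize import least_squares
D=[(22.08,.40,-68.412,.1653,.6023,.2357),(19.68,-2.8798,-66.7738,.5806,-.1656,.2372),(29.1205,-11.1196,-47.1235,.6037,-.1819,.0891),(24.8117,-7.5218,-54.6407,.6023,-.1822,.1555),(23.7818,-6.8732,-55.4285,.6047,-.1837,.1715),(28.5909,-11.9894,-45.1565,.6067,-.1846,.0916)]
D=np.array(D); q2,q3,q5=np.radians(D[:,:3]).T; r=np.hypot(D[:,3],D[:,4]); z=D[:,5]
for s in (1,-1):
  f=s*q3-q2 if s==1 else -q3-q2
  psi=q2-q3-q5 # 90 => down
  # r=a+L1 sin q2+L2 cos f - e sin f + Lt cos psi ; z=b+L1 cos q2+L2 sin f + e cos f - Lt sin psi
  n=len(q2);A=np.zeros((2*n,6));o=np.ones(n);O=0*o
  A[:n]=np.c_[o,O,np.sin(q2),np.cos(f),-np.sin(f),np.cos(psi)]
  A[n:]=np.c_[O,o,np.cos(q2),np.sin(f),np.cos(f),-np.sin(psi)]
  x,res,rk,sv=np.linalg.lstsq(A,np.r_[r,z],rcond=None)
  print(s,x,np.abs(A@x-np.r_[r,z]).max(),sv,np.degrees(psi))
E
```

```text
1 [ 0.02035453  0.18587526  0.57315503  0.42188943 -0.00801506  0.31840177] 0.0007984019152049437 [4.82269983 3.55036349 0.28943326 0.22628707 0.03223718 0.02165066] [90.092  89.3336 87.3636 86.9742 86.0835 85.7368]
-1 [ 0.94580809 -1.26192548  0.7703549  -0.47455256 -0.47530977 -1.03294442] 0.05875433620939377 [4.82869994 3.55716571 0.15046463 0.06194909 0.05533844 0.02625489] [90.092  89.3336 87.3636 86.9742 86.0835 85.7368]
```

Tilt is now about 4°, and it only ever grows with moves. The keyhole play plus the grip's compliance can absorb it, so I'll centre and grasp.

Emit:
apply_moves:
  xyz:
    - [0.0135,0.0125,0.003]
    - [0,0,0]
    - [0,0,0]
  twist: [0.5,0,0]
  claw: [1,1,1]

```text
time_s: 10.4
tcp_pos: [0.5992, -0.1821, 0.0831]
ee_rot: [[0.083, -0.996, 0.02], [-0.01, 0.02, 1.0], [-0.996, -0.084, -0.009]]
wrist_force: [0.0, 0.9, 0.9]
gripper_width: 1.0
```

```bash
python3 - <<'E'
from h import *
p=imaging.capture('wrist'); save(p,'wrist3'); np.savez('cap_wrist3.npz',**{k:p[k] for k in('pixels','mtx','view')})
s=r.sense(); print(s['time_s'],s['tcp_pos'],s['ee_rot'],s['wrist_force'])
E
```

```text
10.45 [ 0.599 -0.182  0.083] [[ 0.0831 -0.9963  0.0207]
 [-0.01    0.0199  0.9998]
 [-0.9965 -0.0833 -0.0083]] [-0.49   -0.1479  0.3338]
```

View pics/wrist3.png

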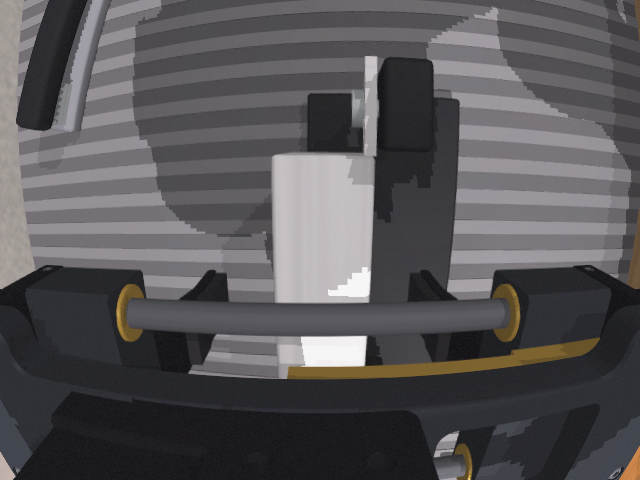

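Jaws look centred: the fingers are at columns about 208 and 430 and the bar runs about 276–370. Closing.

Emit:
apply_moves:
  xyz:
    - [0,0,0]
    - [0,0,0]
    - [0,0,0]
    - [0,0,0]
    - [0,0,0]
    - [0,0,0]
  twist: [0,0,0,0,0,0]
  claw: [0,0,0,0,0,0]

```text
time_s: 11.05
tcp_pos: [0.6008, -0.1825, 0.0867]
ee_rot: [[0.087, -0.996, 0.02], [-0.011, 0.02, 1.0], [-0.996, -0.088, -0.009]]
wrist_force: [-3.7, 0.3, 0.4]
gripper_width: 0.538
```

```bash
python3 - <<'E'
from h import *
p=imaging.capture('side'); save(p,'side4')
cv2.imwrite('pics/side4c.png',cv2.resize(p['pixels'][90:250,290:450],None,fx=3.7,fy=3.7,interpolation=2)[:,:,::-1])
s=r.sense(); print(s['time_s'],s['tcp_pos'],s['ee_rot'],s['wrist_force'],s['moment'],s['gripper_width']*87)
E
```

```text
11.1 [ 0.5999 -0.1825  0.0863] [[ 0.0853 -0.9961  0.0206]
 [-0.0105  0.0198  0.9997]
 [-0.9963 -0.0855 -0.0088]] [-5.12    0.3905  0.6679] [0.1175 1.6354 0.0057] 43.5686257153763
```

View pics/side4c.png

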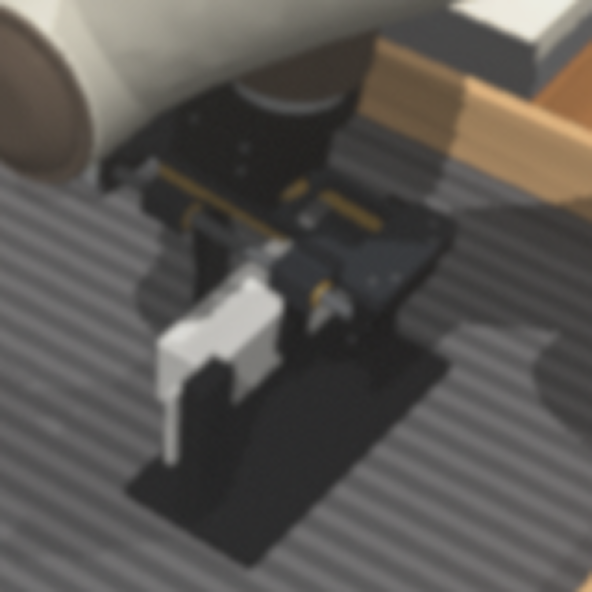

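Emit:
apply_moves:
  xyz:
    - [0,0,0]
    - [0,0,0]
    - [0,0,0]
  twist: [0,0,0]
  claw: [0,0,0]

```text
time_s: 11.4
tcp_pos: [0.5982, -0.1825, 0.086]
ee_rot: [[0.082, -0.996, 0.021], [-0.01, 0.021, 1.0], [-0.997, -0.082, -0.008]]
wrist_force: [-1.6, 0.5, 0.5]
gripper_width: 0.435
```

```bash
python3 - <<'E'
from h import *
p=imaging.capture('wrist'); save(p,'wrist5')
s=r.sense(); print(s['time_s'],s['tcp_pos'],s['ee_rot'],s['wrist_force'],s['moment'],s['gripper_width']*87)
E
```

```text
11.45 [ 0.5982 -0.1825  0.086 ] [[ 0.0817 -0.9964  0.0214]
 [-0.0102  0.0207  0.9997]
 [-0.9966 -0.0819 -0.0085]] [-2.5883 -0.4604  1.4156] [ 0.1864  0.7886 -0.0712] 37.77949352192282
```

View pics/wrist5.png

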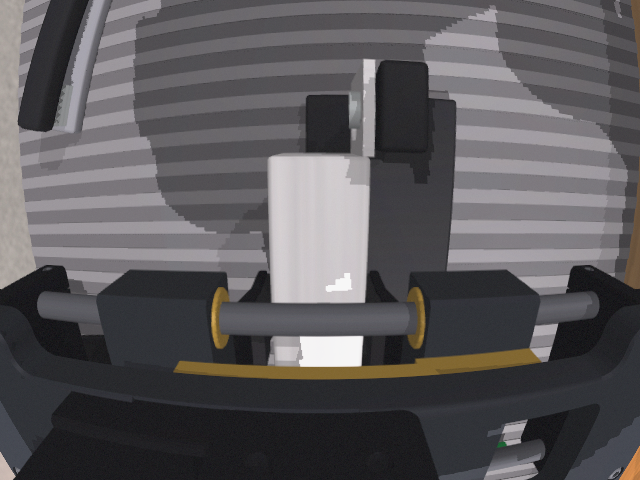

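Emit:
apply_moves:
  xyz:
    - [-0.01,-0.001,0]
    - [0,0,0]
    - [0,0,0]
  twist: [0,0,0]
  claw: [0,0,0]

```text
time_s: 11.75
tcp_pos: [0.5974, -0.182, 0.0943]
ee_rot: [[0.079, -0.997, 0.022], [-0.009, 0.021, 1.0], [-0.997, -0.079, -0.007]]
wrist_force: [0.7, -1.4, -7.7]
gripper_width: 0.436
```

```bash
python3 - <<'E'
from h import *
s=r.sense(); print(s['time_s'],s['tcp_pos'],s['ee_rot'],s['wrist_force'],s['moment'],s['gripper_width']*87)
E
```

```text
11.75 [ 0.5974 -0.182   0.0943] [[ 0.0787 -0.9967  0.0221]
 [-0.009   0.0214  0.9997]
 [-0.9969 -0.0789 -0.0073]] [ 0.6598 -1.3837 -7.6531] [-0.0083  0.19   -0.0565] 37.90069494683851
```

Emit:
apply_moves:
  xyz:
    - [-0.01,-0.001,0]
    - [0,0,0]
  twist: [0,0]
  claw: [0,0]

```text
time_s: 11.95
tcp_pos: [0.5984, -0.1818, 0.1042]
ee_rot: [[0.08, -0.997, 0.022], [-0.009, 0.021, 1.0], [-0.997, -0.08, -0.007]]
wrist_force: [0.7, -0.9, -1.4]
gripper_width: 0.437
```

```bash
python3 - <<'E'
from h import *
p=imaging.capture('wrist'); save(p,'wrist6');np.savez('cap_wrist6.npz',**{k:p[k] for k in('pixels','mtx','view')})
p=imaging.capture('side'); cv2.imwrite('pics/side6c.png',cv2.resize(p['pixels'][90:250,290:450],None,fx=3.7,fy=3.7,interpolation=2)[:,:,::-1]);np.savez('cap_side6.npz',**{k:p[k] for k in('pixels','mtx','view')})
s=r.sense(); print(s['time_s'],s['tcp_pos'],s['ee_rot'],s['wrist_force'],s['moment'],s['gripper_width']*87)
E
```

```text
12.05 [ 0.5974 -0.1816  0.103 ] [[ 0.0772 -0.9968  0.0223]
 [-0.0083  0.0217  0.9997]
 [-0.997  -0.0774 -0.0066]] [-0.3242 -0.8985 -5.147 ] [ 0.1036  0.232  -0.0294] 37.95745433620668
```

View pics/side6c.png

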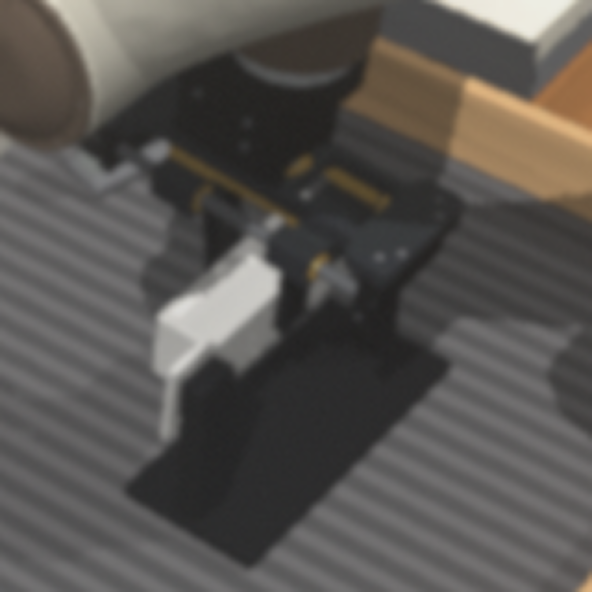

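View pics/wrist6.png

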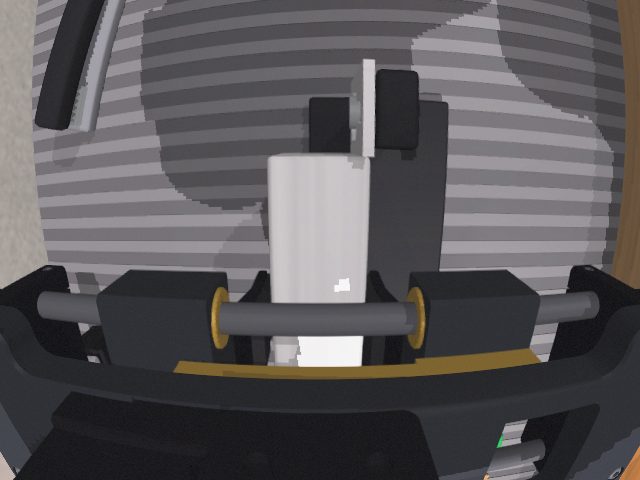

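Emit:
apply_moves:
  xyz:
    - [-0.006,-0.0005,0]
    - [0,0,0]
    - [0,0,0]
  twist: [0,0,0]
  claw: [0,0,0]

```text
time_s: 12.35
tcp_pos: [0.5969, -0.1813, 0.1091]
ee_rot: [[0.076, -0.997, 0.023], [-0.008, 0.022, 1.0], [-0.997, -0.076, -0.006]]
wrist_force: [0.3, -0.4, -5.0]
gripper_width: 0.438
```

```bash
python3 - <<'E'
from h import *
p=imaging.capture('side'); np.savez('cap_side7.npz',**{k:p[k] for k in('pixels','mtx','view')})
a=np.load('cap_side0.npz')['pixels']; b=p['pixels']
c=[cv2.resize(q[145:225,325:380],None,fx=7,fy=7,interpolation=2)[:,:,::-1] for q in(a,b)]
cv2.imwrite('pics/side7c.png',np.hstack(c))
s=r.sense(); print(s['time_s'],s['tcp_pos'],s['ee_rot'],s['wrist_force'],s['moment'],s['gripper_width']*87)
S=p
for x in (597,): pass
# pixel shift for 24.5 up
A=np.array([[.58,-.08,.055],[.58,-.08,.0795],[.583,-.08,.0795]]); print(proj(S,A))
E
```

```text
12.4 [ 0.5972 -0.1814  0.1092] [[ 0.0767 -0.9968  0.0224]
 [-0.0079  0.0218  0.9997]
 [-0.997  -0.0768 -0.0062]] [-0.0337 -0.3815 -4.4972] [0.0935 0.2145 0.026 ] 37.54404958420474
[[336.2534 215.7848]
 [336.4931 207.3763]
 [335.2731 206.7033]]
```

View pics/side7c.png

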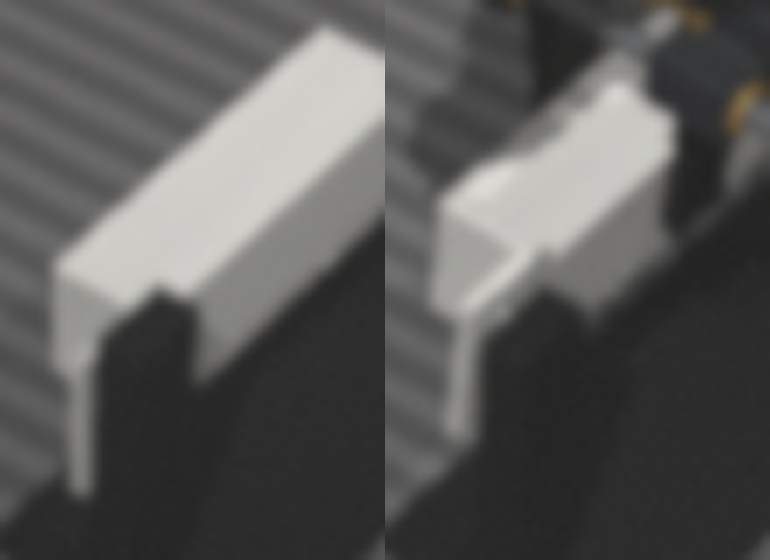

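Emit:
apply_moves:
  xyz:
    - [-0.0025,0,0]
    - [0,0,0]
    - [0.001,-0.01,0]
    - [0,0,0]
  twist: [0,0,0,0]
  claw: [0,0,0,0]

```text
time_s: 12.8
tcp_pos: [0.6075, -0.1816, 0.1116]
ee_rot: [[0.076, -0.997, 0.022], [-0.008, 0.022, 1.0], [-0.997, -0.077, -0.006]]
wrist_force: [0.6, -0.2, -4.3]
gripper_width: 0.437
```

```bash
python3 - <<'E'
from h import *
p=imaging.capture('side'); 
cv2.imwrite('pics/side8c.png',cv2.resize(p['pixels'][130:225,325:400],None,fx=7,fy=6,interpolation=2)[:,:,::-1])
p=imaging.capture('wrist'); save(p,'wrist8')
cv2.imwrite('pics/wrist8.png',cv2.resize(p['pixels'][40:180,240:480],None,fx=3.3,fy=3.3,interpolation=2)[:,:,::-1])
s=r.sense(); print(s['time_s'],s['tcp_pos'],s['ee_rot'],s['wrist_force'],s['moment'],s['gripper_width']*87)
E
```

```text
12.9 [ 0.6058 -0.1815  0.111 ] [[ 0.0735 -0.997   0.0231]
 [-0.0072  0.0227  0.9997]
 [-0.9973 -0.0737 -0.0055]] [-0.5761  0.0615 -4.8185] [0.0874 0.2738 0.0275] 38.19802419879507
```

View pics/side8c.png

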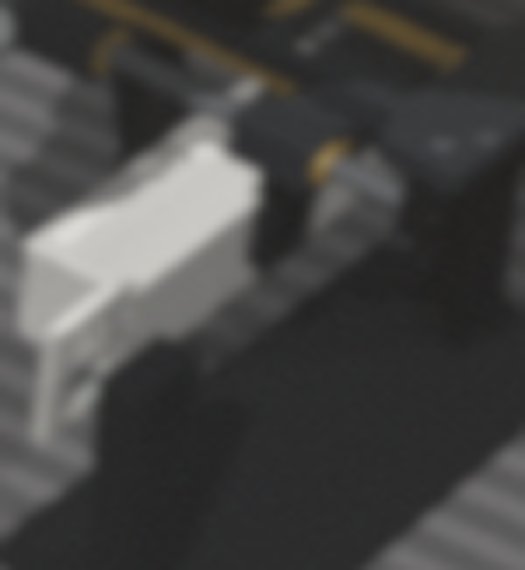

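View pics/wrist8.png

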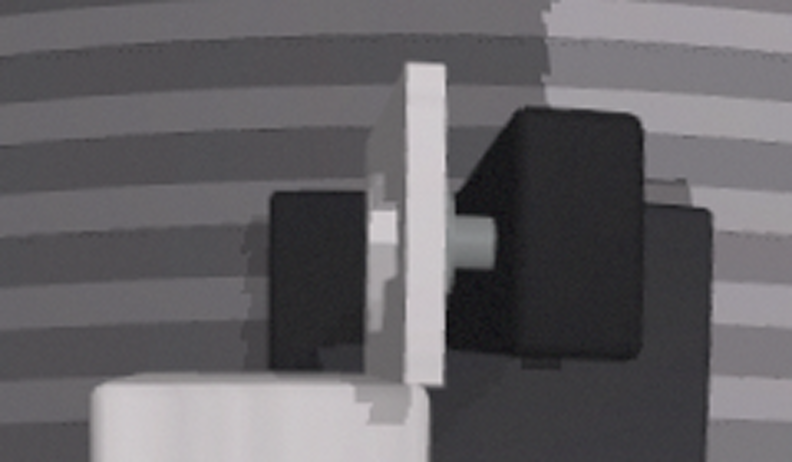

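The ear has passed over the stud: the shank is visible behind it, the force is weight only, and nothing is snagging. Drawing it off fully.

Emit:
apply_moves:
  xyz:
    - [0.001,-0.012,0]
    - [0.001,-0.018,0]
    - [0,0,0]
    - [0,0,0]
  twist: [0,0,0,0]
  claw: [0,0,0,0]

```text
time_s: 13.3
tcp_pos: [0.6351, -0.182, 0.11]
ee_rot: [[0.07, -0.997, 0.024], [-0.006, 0.023, 1.0], [-0.998, -0.07, -0.005]]
wrist_force: [-0.2, -0.8, -5.5]
gripper_width: 0.43
```

```bash
python3 - <<'E'
from h import *
p=imaging.capture('wrist'); save(p,'wrist9')
s=r.sense(); print(s['time_s'],s['tcp_pos'],s['ee_rot'],s['wrist_force'],s['moment'],s['gripper_width']*87)
E
```

```text
13.35 [ 0.6353 -0.1821  0.1101] [[ 0.0704 -0.9972  0.0237]
 [-0.0066  0.0233  0.9997]
 [-0.9975 -0.0706 -0.0049]] [-0.3755  0.1648 -4.1738] [0.0792 0.1368 0.0327] 37.680817905778774
```

View pics/wrist9.png

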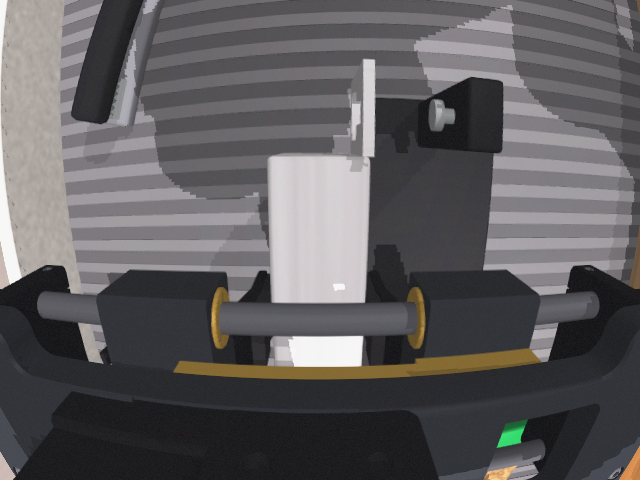

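Clear of the studs: the head is at (437,115) and the ear at (368,105). Lift and carry.

Emit:
apply_moves:
  xyz:
    - [-0.03,-0.002,0]
    - [-0.03,-0.002,0]
    - [0,0.0165,0.042]
    - [0,0.0165,0.042]
    - [0,0.0165,0.042]
    - [0,0.0165,0.042]
    - [0,0,0]
  twist: [0,0,0,0,0,0,0]
  claw: [0,0,0,0,0,0,0]

```text
time_s: 14.05
tcp_pos: [0.5674, -0.0091, 0.166]
ee_rot: [[0.068, -0.997, 0.03], [-0.005, 0.03, 1.0], [-0.998, -0.068, -0.003]]
wrist_force: [0.4, 0.6, -4.8]
gripper_width: 0.434
```

Emit:
apply_moves:
  xyz:
    - [0,0.016,0.042]
    - [0,0.018,0.042]
    - [0,0.02,0.041]
    - [0,0.02,0.036]
    - [0,0,0]
    - [0,0,0]
  twist: [3.5,3.5,3.5,3.5,0,0]
  claw: [0,0,0,0,0,0]

```text
time_s: 14.65
tcp_pos: [0.5098, 0.1646, 0.1632]
ee_rot: [[0.071, -0.957, 0.28], [-0.004, 0.281, 0.96], [-0.997, -0.069, 0.017]]
wrist_force: [0.4, -0.4, -4.9]
gripper_width: 0.433
```

```bash
python3 - <<'E'
from h import *
for n in('wrist','side','top'):
    p=imaging.capture(n); save(p,n+'10'); np.savez('cap_%s10.npz'%n,**{k:p[k] for k in('pixels','mtx','view')})
s=r.sense(); print(s['time_s'],s['tcp_pos'],s['ee_rot'],s['wrist_force'],s['moment'],s['gripper_width']*87)
E
```

```text
14.8 [0.5105 0.1633 0.1632] [[ 0.0715 -0.9565  0.2828]
 [-0.0038  0.2832  0.959 ]
 [-0.9974 -0.0697  0.0167]] [-0.1826  0.2272 -4.7775] [0.0557 0.1635 0.0336] 37.73660289264155
```

View pics/wrist10.png

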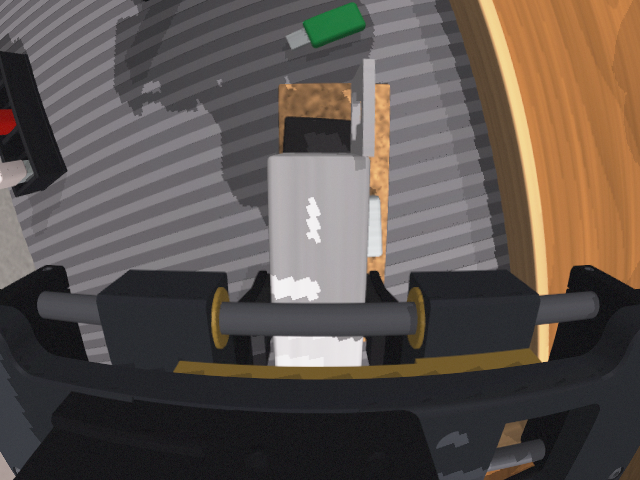

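View pics/side10.png

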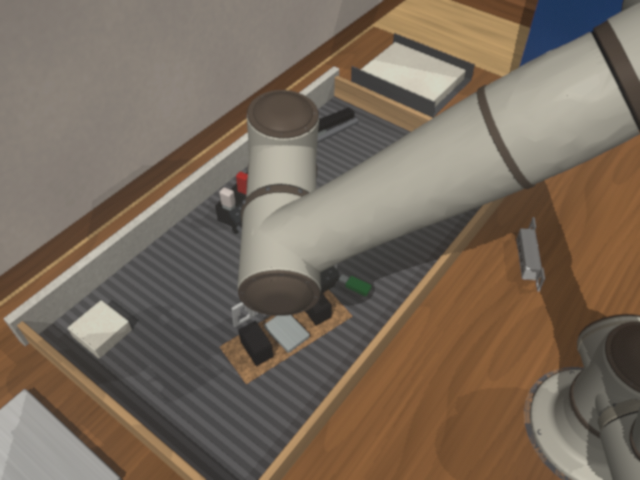

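```bash
python3 - <<'E'
from h import *
W=dict(np.load('cap_wrist10.npz')); W['fish']=1
px=W['pixels']
cv2.imwrite('pics/w10c.png',cv2.resize(px[60:290,240:430],None,fx=2.6,fy=2.6,interpolation=2)[:,:,::-1])
for c in [(280,84),(389,84),(384,280)]: print(c,atz(W,c,.008)*1000)
# predicted pad/riser from estimate
y=np.radians(-15.8); R=np.array([[np.cos(y),-np.sin(y)],[np.sin(y),np.cos(y)]]); c0=np.array([.5075,.1638])
for P in [(45,115),(-45,115),(-45,-115),(45,-115)]:
    w=np.r_[c0+R@(np.array(P)/1000),.008]; print(P,w,proj(W,w))
for P in [(30,-48),(-30,-48),(-30,-84),(30,-84)]:
    w=np.r_[c0+R@(np.array(P)/1000),.053]; print('riserA',P,w,proj(W,w))
E
```

```text
(280, 84) [516.3919  42.1772   8.    ]
(389, 84) [432.4199  66.56     8.    ]
(384, 280) [477.8932 225.8485   8.    ]
(45, 115) [0.5821 0.2622 0.008 ] [[284.503  339.7456]]
(-45, 115) [0.4955 0.2867 0.008 ] [[379.5345 341.8096]]
(-45, -115) [0.4329 0.0654 0.008 ] [[388.0377  82.7729]]
(45, -115) [0.5195 0.0409 0.008 ] [[275.9424  83.7239]]
riserA (30, -48) [0.5233 0.1094 0.053 ] [[287.0866 169.4519]]
riserA (-30, -48) [0.4656 0.1258 0.053 ] [[373.6484 169.5566]]
riserA (-30, -84) [0.4558 0.0911 0.053 ] [[373.9819 117.4707]]
riserA (30, -84) [0.5135 0.0748 0.053 ] [[286.1518 117.9628]]
```

View pics/w10c.png

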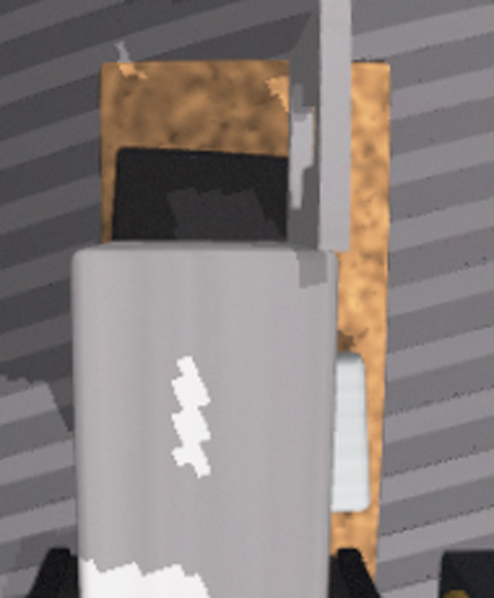

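Emit:
apply_moves:
  xyz:
    - [0.03,0.004,-0.0005]
    - [0.03,0.004,-0.0005]
    - [0,0,0]
    - [0,0,0]
  twist: [-0.7,0,0,0]
  claw: [0,0,0,0]

```text
time_s: 15.2
tcp_pos: [0.5101, 0.1607, 0.1038]
ee_rot: [[0.076, -0.958, 0.276], [-0.003, 0.277, 0.961], [-0.997, -0.074, 0.019]]
wrist_force: [0.4, 0.0, -4.4]
gripper_width: 0.432
```

```bash
python3 - <<'E'
from h import *
p=imaging.capture('side'); cv2.imwrite('pics/side11.png',cv2.resize(p['pixels'][230:390,200:400],None,fx=3.7,fy=3.7,interpolation=2)[:,:,::-1])
p=imaging.capture('wrist'); save(p,'wrist11')
s=r.sense(); print(s['time_s'],s['tcp_pos'],s['ee_rot'],s['wrist_force'],s['moment'],s['gripper_width']*87)
print(np.degrees(np.arctan2(s['ee_rot'][1,1],s['ee_rot'][0,1])))
E
```

```text
15.3 [0.5099 0.161  0.1041] [[ 0.0766 -0.9579  0.2766]
 [-0.0018  0.2773  0.9608]
 [-0.9971 -0.0741  0.0195]] [-0.2111 -0.2738 -5.0673] [0.1052 0.1991 0.0008] 37.77200096849067
163.8555065506515
```

View pics/side11.png

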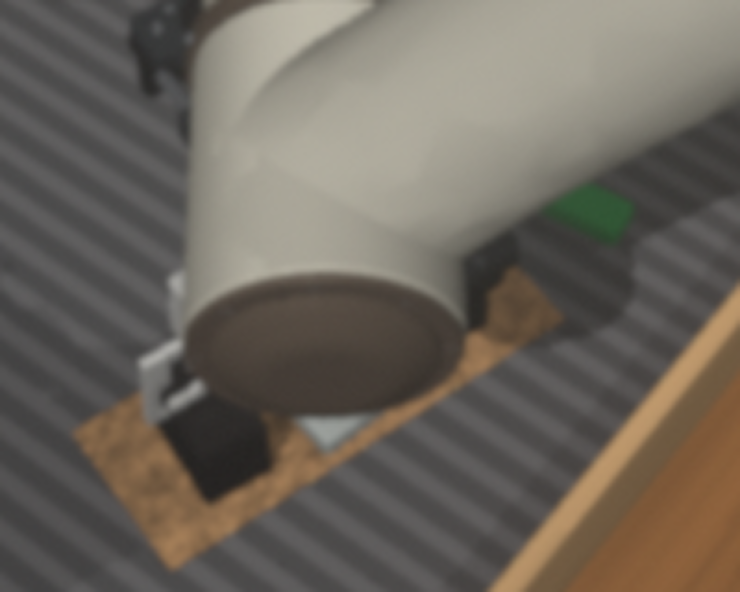

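View pics/wrist11.png

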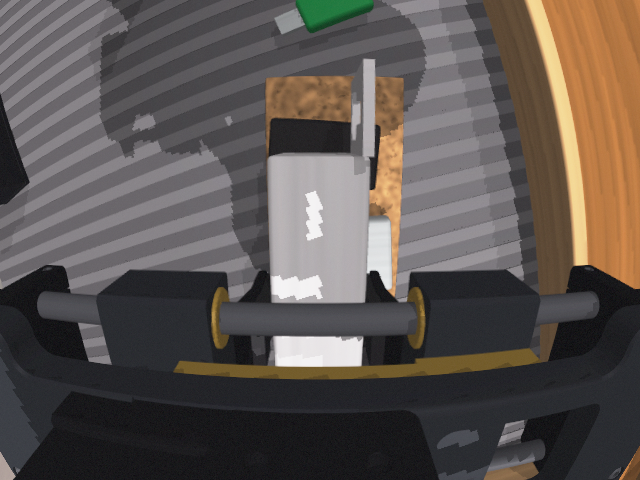

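Emit:
apply_moves:
  xyz:
    - [0.014,0.007,0.003]
    - [0,0,0]
    - [0,0,0]
  twist: [-0.3,0,0]
  claw: [0,0,0]

```text
time_s: 15.6
tcp_pos: [0.5084, 0.1668, 0.0942]
ee_rot: [[0.085, -0.959, 0.272], [0.003, 0.273, 0.962], [-0.996, -0.081, 0.026]]
wrist_force: [0.6, -0.6, -4.3]
gripper_width: 0.433
```

Emit:
apply_moves:
  xyz:
    - [0.009,0.005,-0.003]
    - [0,0,0]
    - [0,0,0]
  twist: [0,0,0]
  claw: [0,0,0]

```text
time_s: 15.9
tcp_pos: [0.5053, 0.1662, 0.087]
ee_rot: [[0.09, -0.958, 0.271], [0.006, 0.273, 0.962], [-0.996, -0.085, 0.03]]
wrist_force: [-1.2, 0.1, -4.8]
gripper_width: 0.431
```

```bash
python3 - <<'E'
from h import *
p=imaging.capture('top'); cv2.imwrite('pics/top12.png',cv2.resize(p['pixels'][200:300,190:350],None,fx=4.5,fy=4.5,interpolation=2)[:,:,::-1])
p=imaging.capture('wrist'); save(p,'wrist12')
s=r.sense(); print(s['time_s'],s['tcp_pos'],s['ee_rot'],s['wrist_force'],s['moment'],s['gripper_width']*87)
print(np.degrees(np.arctan2(s['ee_rot'][1,1],s['ee_rot'][0,1])))
E
```

```text
16.0 [0.505  0.1659 0.0867] [[ 0.0889 -0.9584  0.2713]
 [ 0.0053  0.2729  0.962 ]
 [-0.996  -0.0841  0.0294]] [-0.2395 -0.1023 -4.4465] [ 0.1257  0.2911 -0.0256] 37.89188889011678
164.10792776065182
```

View pics/wrist12.png

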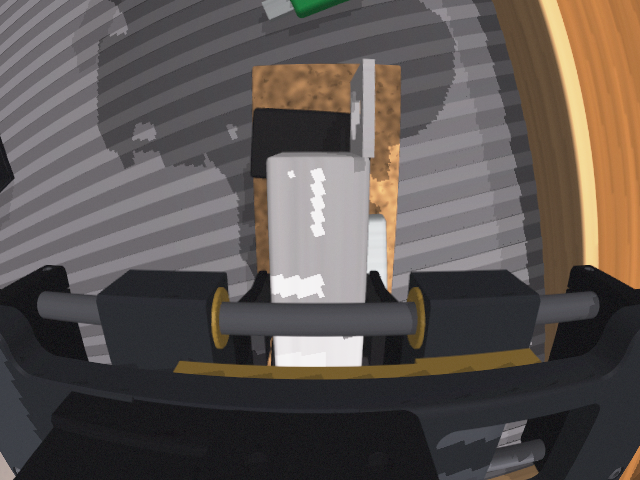

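```bash
python3 - <<'E'
from h import *
p=imaging.capture('wrist'); p['fish']=1
y=np.radians(-15.8); R=np.array([[np.cos(y),-np.sin(y)],[np.sin(y),np.cos(y)]]); c0=np.array([.507,.164])
for c,z in [((256,109),.053),((251,178),.053),((253,66),.008),((400,67),.008)]:
    w=atz(p,c,z); print(c,w*1000,'pad frame',R.T@(w[:2]-c0)*1000)
E
```

```text
(256, 109) [512.5045  74.6226  53.    ] pad frame [ 29.6322 -84.5018]
(251, 178) [525.0164 106.6528  53.    ] pad frame [ 32.9502 -50.275 ]
(253, 66) [517.0162  42.1633   8.    ] pad frame [  42.8115 -114.5062]
(400, 67) [432.5286  67.6057   8.    ] pad frame [ -45.4115 -113.0294]
```

View pics/top12.png

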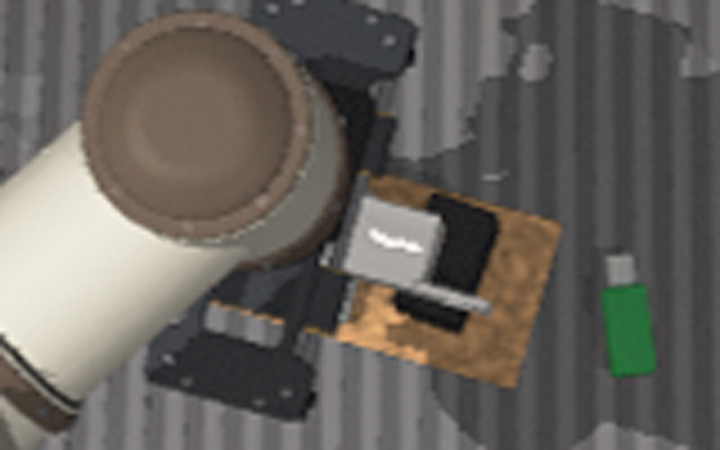

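Emit:
apply_moves:
  xyz:
    - [0.006,0.0015,-0.0015]
    - [0,0,0]
  twist: [0,0]
  claw: [0,0]

```text
time_s: 16.25
tcp_pos: [0.5066, 0.1665, 0.0841]
ee_rot: [[0.096, -0.958, 0.269], [0.008, 0.271, 0.963], [-0.995, -0.09, 0.034]]
wrist_force: [-0.2, 0.2, -3.8]
gripper_width: 0.438
```

Emit:
apply_moves:
  xyz:
    - [0.008,0.003,-0.003]
    - [0,0,0]
  twist: [0,0]
  claw: [0,0]

```text
time_s: 16.45
tcp_pos: [0.5093, 0.1669, 0.0826]
ee_rot: [[0.11, -0.958, 0.264], [0.013, 0.267, 0.964], [-0.994, -0.102, 0.042]]
wrist_force: [-1.3, -0.8, -5.6]
gripper_width: 0.449
```

```bash
python3 - <<'E'
from h import *
s=r.sense(); print(s['time_s'],s['tcp_pos'],s['ee_rot'],s['wrist_force'],s['moment'],s['gripper_width']*87)
E
```

```text
16.45 [0.5093 0.1669 0.0826] [[ 0.1099 -0.9582  0.2642]
 [ 0.0132  0.2672  0.9635]
 [-0.9939 -0.1024  0.042 ]] [-1.2718 -0.8023 -5.6423] [-0.0246  0.4513 -0.0026] 39.02652056554618
```

```bash
python3 - <<'E'
from h import *
p=imaging.capture('side'); cv2.imwrite('pics/side13.png',cv2.resize(p['pixels'][230:390,200:400],None,fx=3.7,fy=3.7,interpolation=2)[:,:,::-1])
p=imaging.capture('wrist'); save(p,'wrist13')
s=r.sense(); print(s['time_s'],s['tcp_pos'],s['ee_rot'],s['wrist_force'],s['moment'],s['gripper_width']*87,s['joints'])
E
```

```text
16.55 [0.5089 0.1669 0.0816] [[ 0.1084 -0.9583  0.2645]
 [ 0.0129  0.2674  0.9635]
 [-0.994  -0.1011  0.0413]] [-0.5475 -1.0715 -3.0277] [ 0.0391  0.1147 -0.0093] 39.15757484065422 [ 37.2535  20.6886 -30.0985   5.6962 -33.9361 -57.3021]
```

View pics/wrist13.png

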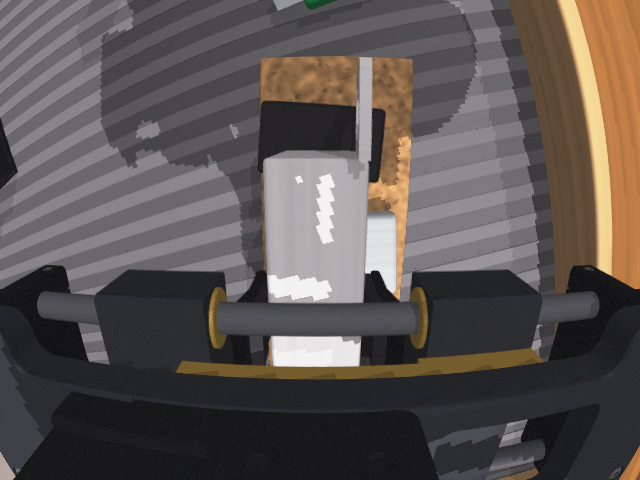

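View pics/side13.png

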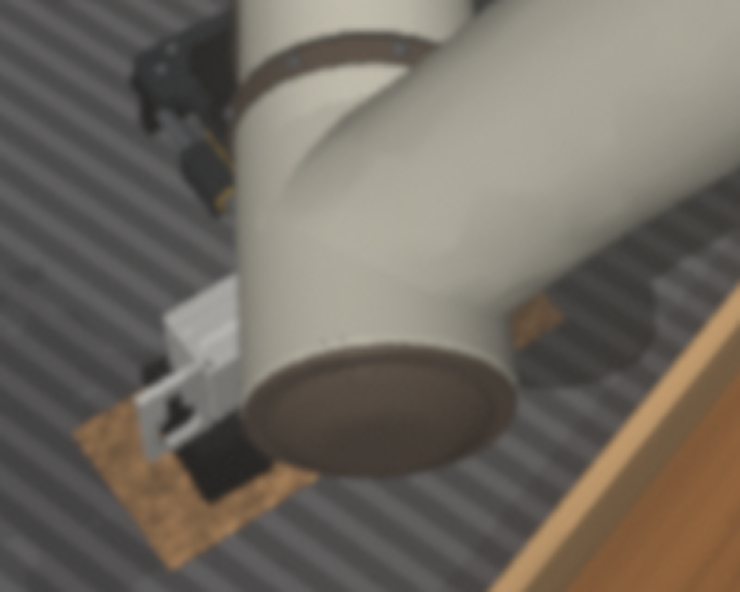

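Emit:
apply_moves:
  xyz:
    - [0.005,0.004,-0.006]
    - [0,0,0]
  twist: [0,0]
  claw: [0,0]

```text
time_s: 16.75
tcp_pos: [0.5092, 0.1673, 0.082]
ee_rot: [[0.123, -0.958, 0.259], [0.022, 0.264, 0.964], [-0.992, -0.113, 0.054]]
wrist_force: [-1.5, -1.1, -5.1]
gripper_width: 0.448
```

```bash
python3 - <<'E'
from h import *
p=imaging.capture('wrist'); save(p,'wrist14')
s=r.sense(); print(s['time_s'],s['tcp_pos'],s['ee_rot'],s['wrist_force'],s['moment'],s['gripper_width']*87,s['joints'])
E
```

```text
16.8 [0.5096 0.1675 0.0818] [[ 0.1231 -0.9581  0.2587]
 [ 0.0224  0.2633  0.9644]
 [-0.9921 -0.113   0.0539]] [ 0.2631  0.9717 -3.9778] [0.1305 0.1146 0.0081] 38.85700287499526 [ 37.294   20.3904 -30.8054   6.0607 -32.5355 -57.4195]
```

View pics/wrist14.png

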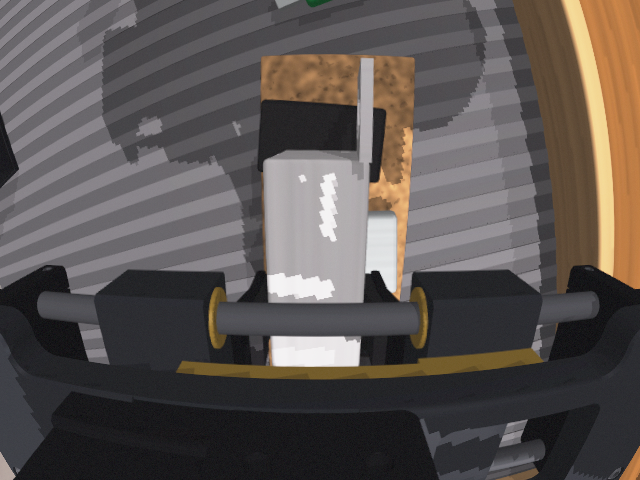

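Small rows evidently stick in the big joints and only turn the wrist. So a reversed small row should undo the tilt; testing that.

Emit:
apply_moves:
  xyz:
    - [-0.003,-0.004,0.006]
    - [0,0,0]
  twist: [0,0]
  claw: [0,0]

```text
time_s: 17.0
tcp_pos: [0.5135, 0.1716, 0.0836]
ee_rot: [[0.119, -0.958, 0.26], [0.02, 0.264, 0.964], [-0.993, -0.11, 0.051]]
wrist_force: [0.5, 0.5, -4.6]
gripper_width: 0.447
```

```bash
python3 - <<'E'
from h import *
s=r.sense(); print(s['time_s'],s['tcp_pos'],s['ee_rot'],s['wrist_force'],s['moment'],s['gripper_width']*87,s['joints'])
E
```

```text
17.0 [0.5135 0.1716 0.0836] [[ 0.1192 -0.9584  0.2595]
 [ 0.02    0.2637  0.9644]
 [-0.9927 -0.1097  0.0506]] [ 0.4969  0.4831 -4.6405] [ 0.0977  0.2466 -0.0194] 38.87560837224102 [ 37.3852  20.7348 -29.7568   5.8674 -33.5029 -57.3322]
```

Emit:
apply_moves:
  xyz:
    - [-0.004,-0.003,0.006]
    - [-0.004,-0.003,0.006]
    - [-0.004,-0.003,0.006]
    - [0,0,0]
  twist: [0,0,0,0]
  claw: [0,0,0,0]

```text
time_s: 17.4
tcp_pos: [0.5252, 0.1864, 0.0952]
ee_rot: [[0.114, -0.959, 0.261], [0.016, 0.264, 0.964], [-0.993, -0.105, 0.046]]
wrist_force: [1.1, 0.5, -4.7]
gripper_width: 0.449
```

```bash
python3 - <<'E'
from h import *
s=r.sense(); print(s['time_s'],s['tcp_pos'],s['ee_rot'],s['wrist_force'],s['moment'],s['gripper_width']*87,s['joints'])
E
```

```text
17.4 [0.5252 0.1864 0.0952] [[ 0.1135 -0.9586  0.261 ]
 [ 0.0162  0.2644  0.9643]
 [-0.9934 -0.1052  0.0456]] [ 1.0674  0.5256 -4.719 ] [ 0.0352  0.2409 -0.0457] 39.07513509772927 [ 37.9243  21.2118 -26.4446   5.4656 -36.748  -57.427 ]
```

Emit:
apply_moves:
  xyz:
    - [0.006,0.0145,-0.03]
    - [0,0,0]
  twist: [0,0]
  claw: [0,0]

```text
time_s: 17.6
tcp_pos: [0.5031, 0.1609, 0.0855]
ee_rot: [[0.112, -0.959, 0.261], [0.016, 0.265, 0.964], [-0.994, -0.104, 0.044]]
wrist_force: [-1.1, -1.6, -6.8]
gripper_width: 0.45
```

```bash
python3 - <<'E'
from h import *
p=imaging.capture('wrist'); save(p,'wrist15')
s=r.sense(); print(s['time_s'],s['tcp_pos'],s['ee_rot'],s['wrist_force'],s['moment'],s['gripper_width']*87,np.degrees(np.arctan2(s['ee_rot'][1,1],s['ee_rot'][0,1])))
E
```

```text
17.65 [0.5069 0.1637 0.0874] [[ 0.119  -0.9587  0.2583]
 [ 0.0196  0.2624  0.9648]
 [-0.9927 -0.1097  0.05  ]] [ 1.6124  1.6091 -3.5884] [0.2666 0.045  0.0496] 38.72278268160035 164.69513507749403
```

View pics/wrist15.png

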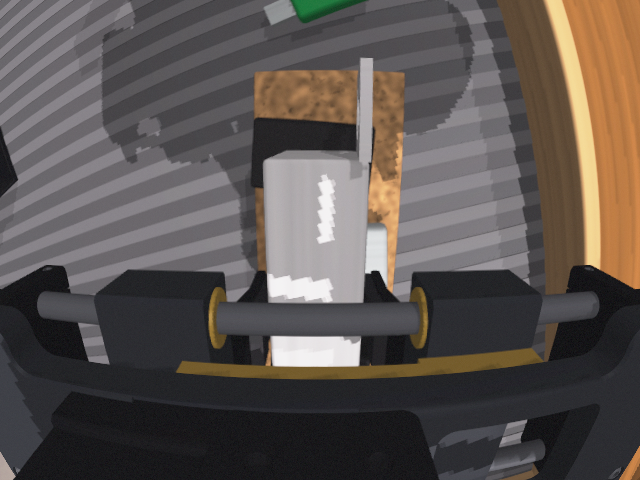

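Emit:
apply_moves:
  xyz:
    - [0.012,0.004,-0.003]
    - [0,0,0]
    - [0,0,0]
  twist: [0.5,0,0]
  claw: [0,0,0]

```text
time_s: 17.95
tcp_pos: [0.5101, 0.1657, 0.0809]
ee_rot: [[0.134, -0.956, 0.262], [0.027, 0.268, 0.963], [-0.991, -0.122, 0.062]]
wrist_force: [0.0, 0.3, -4.9]
gripper_width: 0.451
```

```bash
python3 - <<'E'
from h import *
p=imaging.capture('side'); cv2.imwrite('pics/side16.png',cv2.resize(p['pixels'][280:390,200:340],None,fx=5,fy=5,interpolation=2)[:,:,::-1])
p=imaging.capture('wrist'); save(p,'wrist16')
s=r.sense(); print(s['time_s'],s['tcp_pos'],s['ee_rot'],s['wrist_force'],s['moment'],s['gripper_width']*87,np.degrees(np.arctan2(s['ee_rot'][1,1],s['ee_rot'][0,1])))
E
```

```text
18.05 [0.5095 0.1653 0.0803] [[ 0.1322 -0.9558  0.2628]
 [ 0.0262  0.2684  0.963 ]
 [-0.9909 -0.1205  0.0605]] [-0.3434 -0.5866 -5.1521] [-0.0097  0.4432  0.0148] 39.36122621478134 164.31632858308885
```

View pics/side16.png

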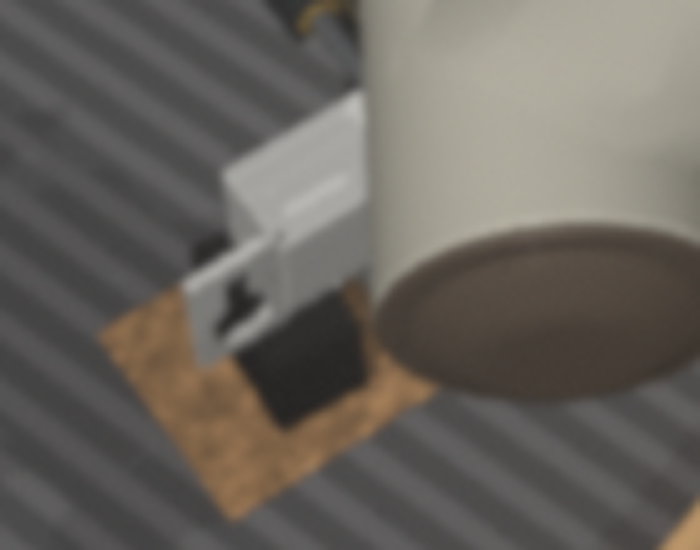

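View pics/wrist16.png

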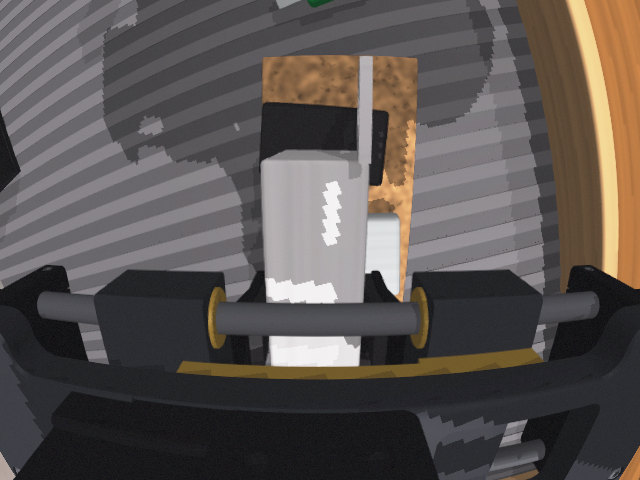

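The pattern is clear: a row that follows a move freezes the lagging pose, while a held target (camera calls) lets it settle. I'll use this: an upward row plus one zero row should lock negative tilt, then downward rows get settled with camera calls.

Emit:
apply_moves:
  xyz:
    - [-0.04,0,0]
    - [0,0,0]
  twist: [0,0]
  claw: [0,0]

```text
time_s: 18.25
tcp_pos: [0.5033, 0.1639, 0.119]
ee_rot: [[0.128, -0.956, 0.263], [0.023, 0.268, 0.963], [-0.991, -0.117, 0.057]]
wrist_force: [2.2, 1.4, -4.1]
gripper_width: 0.432
```

```bash
cat > st.py <<'E'
from h import *
import sys
def show():
    s=r.sense(); R=s['ee_rot']; print('t',round(s['time_s'],2),'p',s['tcp_pos'],'down',R[:,0],'H',round(np.degrees(np.arctan2(R[1,1],R[0,1])),2),'F',np.round(s['wrist_force'],1),'w',round(s['gripper_width']*87,1))
show()
for i in range(int(sys.argv[1])):
    p=imaging.capture('wrist'); show()
save(p,sys.argv[2]); 
E
python3 st.py 4 w17
```

```text
t 18.25 p [0.5033 0.1639 0.119 ] down [ 0.1281  0.0234 -0.9915] H 164.33 F [ 2.2  1.4 -4.1] w 37.6
t 18.3 p [0.5008 0.1624 0.1156] down [ 0.1213  0.02   -0.9924] H 164.25 F [-1.2 -0.8 -6.5] w 38.1
t 18.35 p [0.4997 0.1615 0.1141] down [ 0.1182  0.018  -0.9928] H 164.24 F [-0.3 -0.1 -5.9] w 37.8
t 18.4 p [0.4993 0.1612 0.1134] down [ 0.117   0.0171 -0.993 ] H 164.24 F [-0.6 -0.2 -4.8] w 38.1
t 18.45 p [0.4994 0.1612 0.1132] down [ 0.1168  0.0166 -0.993 ] H 164.26 F [-0.5 -0.4 -4.6] w 37.9
```

Emit:
apply_moves:
  xyz:
    - [-0.05,0,0]
    - [0,0,0]
  twist: [0,0]
  claw: [0,0]

```text
time_s: 18.65
tcp_pos: [0.4925, 0.1595, 0.1603]
ee_rot: [[0.11, -0.958, 0.266], [0.012, 0.269, 0.963], [-0.994, -0.103, 0.041]]
wrist_force: [1.6, 2.3, -3.9]
gripper_width: 0.435
```

```bash
python3 st.py 3 w18
```

```text
t 18.65 p [0.4925 0.1595 0.1603] down [ 0.1103  0.0115 -0.9938] H 164.3 F [ 1.6  2.3 -3.9] w 37.8
t 18.7 p [0.4893 0.1578 0.1558] down [ 0.1011  0.0074 -0.9948] H 164.19 F [-1.1 -0.5 -6.3] w 37.7
t 18.75 p [0.4878 0.1568 0.154 ] down [ 0.0972  0.0052 -0.9952] H 164.16 F [-0.1 -0.8 -6.2] w 38.1
t 18.8 p [0.4876 0.1565 0.1533] down [ 0.0961  0.0042 -0.9954] H 164.17 F [-1.4  0.4 -4.6] w 37.9
```

Emit:
apply_moves:
  xyz:
    - [0.05,0,0]
  twist: [0]
  claw: [0]

```text
time_s: 18.9
tcp_pos: [0.4967, 0.1597, 0.1096]
ee_rot: [[0.109, -0.958, 0.267], [0.012, 0.27, 0.963], [-0.994, -0.102, 0.041]]
wrist_force: [2.1, 2.0, -5.8]
gripper_width: 0.431
```

```bash
python3 st.py 4 w19
```

```text
t 18.9 p [0.4967 0.1597 0.1096] down [ 0.109   0.0122 -0.994 ] H 164.26 F [ 2.1  2.  -5.8] w 37.5
t 18.95 p [0.4894 0.1551 0.0969] down [ 0.0868 -0.0002 -0.9962] H 164.08 F [ -2.1  -2.3 -13.1] w 38.1
t 19.0 p [0.4874 0.1533 0.0979] down [ 0.0814 -0.0048 -0.9967] H 164.07 F [-2.4 -2.1 -6. ] w 37.9
t 19.05 p [0.4892 0.1543 0.1007] down [ 0.0862 -0.0027 -0.9963] H 164.15 F [ 0.8 -0.4 -4.2] w 37.6
t 19.1 p [0.4912 0.1557 0.1032] down [ 0.092   0.0006 -0.9958] H 164.2 F [-0.   0.2 -3.9] w 38.1
```

Emit:
apply_moves:
  xyz:
    - [-0.05,0,0]
    - [0,0,0]
  twist: [0,0]
  claw: [0,0]

```text
time_s: 19.3
tcp_pos: [0.4884, 0.1565, 0.1555]
ee_rot: [[0.094, -0.959, 0.268], [-0.0, 0.269, 0.963], [-0.996, -0.091, 0.025]]
wrist_force: [1.8, 1.2, -2.7]
gripper_width: 0.431
```

```bash
python3 st.py 2 w20
```

```text
t 19.3 p [0.4884 0.1565 0.1555] down [ 0.0943 -0.     -0.9955] H 164.32 F [ 1.8  1.2 -2.7] w 37.5
t 19.35 p [0.4857 0.1551 0.1518] down [ 0.0869 -0.003  -0.9962] H 164.21 F [-0.2 -0.5 -5.6] w 37.8
t 19.4 p [0.4841 0.154  0.1498] down [ 0.0826 -0.0053 -0.9966] H 164.17 F [-0.3 -0.5 -5.9] w 37.7
```

Emit:
apply_moves:
  xyz:
    - [-0.05,0,0]
    - [0,0,0]
  twist: [0,0]
  claw: [0,0]

```text
time_s: 19.6
tcp_pos: [0.4792, 0.1536, 0.1983]
ee_rot: [[0.08, -0.959, 0.271], [-0.007, 0.272, 0.962], [-0.997, -0.079, 0.015]]
wrist_force: [2.1, 1.6, -2.4]
gripper_width: 0.433
```

```bash
python3 st.py 2 w21
```

```text
t 19.6 p [0.4792 0.1536 0.1983] down [ 0.0804 -0.007  -0.9967] H 164.18 F [ 2.1  1.6 -2.4] w 37.7
t 19.65 p [0.4759 0.152  0.1937] down [ 0.0707 -0.0107 -0.9974] H 164.07 F [-1.  -1.2 -6. ] w 37.8
t 19.7 p [0.4744 0.1511 0.1916] down [ 0.0662 -0.0131 -0.9977] H 164.03 F [-0.9  0.3 -5.4] w 37.9
```

Emit:
apply_moves:
  xyz:
    - [0.045,0,0.02]
  twist: [0]
  claw: [0]

```text
time_s: 19.8
tcp_pos: [0.4854, 0.1707, 0.1511]
ee_rot: [[0.076, -0.958, 0.275], [-0.007, 0.275, 0.961], [-0.997, -0.075, 0.015]]
wrist_force: [2.6, 1.3, -5.0]
gripper_width: 0.436
```

```bash
python3 st.py 3 w22
```

```text
t 19.8 p [0.4854 0.1707 0.1511] down [ 0.0763 -0.0067 -0.9971] H 163.98 F [ 2.6  1.3 -5. ] w 37.9
t 19.85 p [0.4815 0.1706 0.1394] down [ 0.06   -0.0148 -0.9981] H 163.95 F [ -0.6   0.9 -13.3] w 37.7
t 19.9 p [0.4794 0.1683 0.1401] down [ 0.0544 -0.0199 -0.9983] H 163.99 F [-2.3 -1.2 -6.1] w 37.5
t 19.95 p [0.4802 0.1682 0.1424] down [ 0.0571 -0.0193 -0.9982] H 164.04 F [-1.4  0.3 -4.5] w 37.9
```

Emit:
apply_moves:
  xyz:
    - [0,0,-0.03]
    - [0,0,0]
  twist: [0,0]
  claw: [0,0]

```text
time_s: 20.15
tcp_pos: [0.4709, 0.138, 0.1413]
ee_rot: [[0.054, -0.96, 0.273], [-0.023, 0.273, 0.962], [-0.998, -0.058, -0.007]]
wrist_force: [-0.6, -0.9, -5.6]
gripper_width: 0.433
```

```bash
python3 st.py 3 w23
```

```text
t 20.15 p [0.4709 0.138  0.1413] down [ 0.0539 -0.0225 -0.9983] H 164.15 F [-0.6 -0.9 -5.6] w 37.7
t 20.2 p [0.4731 0.1399 0.1423] down [ 0.0587 -0.0199 -0.9981] H 164.23 F [ 0.4 -0.4 -3.5] w 37.7
t 20.25 p [0.4741 0.1409 0.143 ] down [ 0.0609 -0.0186 -0.998 ] H 164.26 F [ 0.1  0.9 -4.1] w 37.7
t 20.3 p [0.4745 0.1414 0.1432] down [ 0.0615 -0.0181 -0.9979] H 164.28 F [ 1.3  0.1 -4.7] w 37.8
```

Emit:
apply_moves:
  xyz:
    - [0.002,-0.0245,0.0305]
  twist: [0]
  claw: [0]

```text
time_s: 20.4
tcp_pos: [0.5023, 0.1612, 0.1425]
ee_rot: [[0.056, -0.96, 0.273], [-0.021, 0.272, 0.962], [-0.998, -0.059, -0.005]]
wrist_force: [1.8, 0.5, -4.9]
gripper_width: 0.436
```

```bash
python3 st.py 4 w24
```

```text
t 20.4 p [0.5023 0.1612 0.1425] down [ 0.0556 -0.0208 -0.9982] H 164.17 F [ 1.8  0.5 -4.9] w 37.9
t 20.45 p [0.5125 0.1682 0.1442] down [ 0.0701 -0.0142 -0.9974] H 164.43 F [10.2  5.8 -2.2] w 37.8
t 20.5 p [0.5112 0.1675 0.1443] down [ 0.069  -0.0145 -0.9975] H 164.4 F [ 0.4  1.  -4.1] w 37.7
t 20.55 p [0.5088 0.166  0.1435] down [ 0.0647 -0.0165 -0.9978] H 164.33 F [-0.5 -0.1 -4.8] w 37.9
t 20.6 p [0.5071 0.1649 0.1429] down [ 0.0619 -0.0177 -0.9979] H 164.29 F [-0.4 -0.7 -5.7] w 37.9
```

Emit:
apply_moves:
  xyz:
    - [0.046,0.0035,0]
  twist: [0]
  claw: [0]

```text
time_s: 20.7
tcp_pos: [0.5116, 0.1684, 0.1025]
ee_rot: [[0.076, -0.96, 0.268], [-0.009, 0.268, 0.963], [-0.997, -0.076, 0.012]]
wrist_force: [1.9, 1.9, -5.7]
gripper_width: 0.433
```

```bash
python3 st.py 5 w25
```

```text
t 20.7 p [0.5116 0.1684 0.1025] down [ 0.0765 -0.0091 -0.997 ] H 164.38 F [ 1.9  1.9 -5.7] w 37.7
t 20.75 p [0.5041 0.1641 0.0912] down [ 0.0563 -0.0193 -0.9982] H 164.19 F [ -3.6  -2.2 -12. ] w 37.7
t 20.8 p [0.5022 0.1624 0.0921] down [ 0.0508 -0.024  -0.9984] H 164.2 F [-2.8 -1.4 -6.7] w 37.8
t 20.85 p [0.504  0.1633 0.0945] down [ 0.0552 -0.0224 -0.9982] H 164.29 F [ 0.2  0.8 -4.9] w 37.5
t 20.9 p [0.5061 0.1645 0.0966] down [ 0.0605 -0.0195 -0.998 ] H 164.34 F [ 0.2 -0.3 -2.7] w 38.0
t 20.95 p [0.5073 0.1653 0.0979] down [ 0.0637 -0.0174 -0.9978] H 164.35 F [ 0.8 -0.3 -4.2] w 38.0
```

View pics/w25.png

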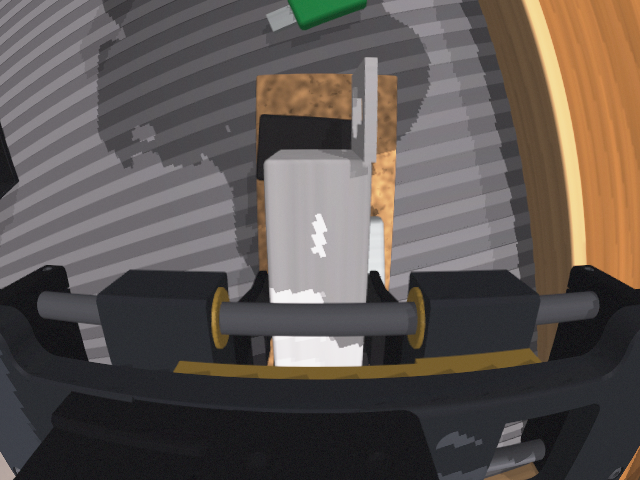

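Emit:
apply_moves:
  xyz:
    - [0.01,0.001,-0.0015]
  twist: [0]
  claw: [0]

```text
time_s: 21.05
tcp_pos: [0.5089, 0.1656, 0.0908]
ee_rot: [[0.07, -0.961, 0.268], [-0.013, 0.268, 0.963], [-0.997, -0.071, 0.006]]
wrist_force: [0.7, 0.1, -5.1]
gripper_width: 0.437
```

```bash
python3 st.py 4 w26
```

```text
t 21.05 p [0.5089 0.1656 0.0908] down [ 0.0704 -0.0134 -0.9974] H 164.41 F [ 0.7  0.1 -5.1] w 38.0
t 21.1 p [0.507  0.1643 0.0883] down [ 0.0658 -0.0158 -0.9977] H 164.34 F [-1.4 -0.4 -6.6] w 37.8
t 21.15 p [0.5063 0.1637 0.0881] down [ 0.0637 -0.0172 -0.9978] H 164.32 F [-1.1 -0.6 -5.4] w 37.6
t 21.2 p [0.5064 0.1638 0.0882] down [ 0.0638 -0.0173 -0.9978] H 164.33 F [-0.1 -0.4 -4.8] w 37.9
t 21.25 p [0.5066 0.164  0.0884] down [ 0.0643 -0.017  -0.9978] H 164.35 F [ 0.1  0.  -5.2] w 37.6
```

Settled moves are exact. Stepping down to contact.

Emit:
apply_moves:
  xyz:
    - [0.004,0.0003,0]
  twist: [0]
  claw: [0]

```text
time_s: 21.35
tcp_pos: [0.5074, 0.1644, 0.0853]
ee_rot: [[0.067, -0.961, 0.269], [-0.016, 0.269, 0.963], [-0.998, -0.068, 0.003]]
wrist_force: [0.4, -1.3, -1.6]
gripper_width: 0.433
```

```bash
python3 st.py 3 w27
```

```text
t 21.35 p [0.5074 0.1644 0.0853] down [ 0.0666 -0.0158 -0.9977] H 164.36 F [ 0.4 -1.3 -1.6] w 37.6
t 21.4 p [0.5071 0.1642 0.0847] down [ 0.0658 -0.0162 -0.9977] H 164.34 F [ 0.3 -0.5 -0.9] w 37.8
t 21.45 p [0.5072 0.1642 0.0849] down [ 0.0659 -0.0162 -0.9977] H 164.35 F [-0.1 -0.6 -1.7] w 38.0
t 21.5 p [0.5072 0.1642 0.085 ] down [ 0.0658 -0.0163 -0.9977] H 164.35 F [ 0.9 -0.5 -2.6] w 37.7
```

Emit:
apply_moves:
  xyz:
    - [0.003,0.0002,0]
  twist: [0]
  claw: [0]

```text
time_s: 21.6
tcp_pos: [0.5075, 0.1641, 0.0827]
ee_rot: [[0.066, -0.961, 0.269], [-0.016, 0.269, 0.963], [-0.998, -0.068, 0.002]]
wrist_force: [-0.8, -3.4, 0.4]
gripper_width: 0.431
```

```bash
python3 st.py 3 w28
```

```text
t 21.6 p [0.5075 0.1641 0.0827] down [ 0.0665 -0.0164 -0.9977] H 164.36 F [-0.8 -3.4  0.4] w 37.5
t 21.65 p [0.5073 0.164  0.0821] down [ 0.066  -0.0166 -0.9977] H 164.35 F [ 0.4 -2.5  0.3] w 37.8
t 21.7 p [0.5073 0.164  0.0821] down [ 0.066  -0.0165 -0.9977] H 164.34 F [-0.3 -2.   0.4] w 37.8
t 21.75 p [0.5073 0.164  0.0822] down [ 0.066  -0.0165 -0.9977] H 164.35 F [-0.5 -3.5 -0.6] w 37.6
```

Emit:
apply_moves:
  xyz:
    - [0.003,0.0002,0]
  twist: [0]
  claw: [0]

```text
time_s: 21.85
tcp_pos: [0.5077, 0.1639, 0.081]
ee_rot: [[0.067, -0.961, 0.269], [-0.017, 0.268, 0.963], [-0.998, -0.069, 0.001]]
wrist_force: [-9.8, -1.0, 27.0]
gripper_width: 0.436
```

```bash
python3 st.py 3 w29; python3 - <<'E'
from h import *
p=imaging.capture('side'); cv2.imwrite('pics/side29.png',cv2.resize(p['pixels'][280:390,200:340],None,fx=5,fy=5,interpolation=2)[:,:,::-1])
print(r.sense()['moment'])
E
```

```text
t 21.85 p [0.5077 0.1639 0.081 ] down [ 0.0666 -0.0174 -0.9976] H 164.39 F [-9.8 -1.  27. ] w 38.0
t 21.9 p [0.5076 0.1639 0.0811] down [ 0.0666 -0.0174 -0.9976] H 164.39 F [-3.9 -3.  11.3] w 37.7
t 21.95 p [0.5076 0.1639 0.0811] down [ 0.0668 -0.0172 -0.9976] H 164.39 F [-4.8 -3.3 12.4] w 37.7
t 22.0 p [0.5076 0.1639 0.0811] down [ 0.0669 -0.0171 -0.9976] H 164.39 F [-4.4 -3.1 12.2] w 37.9
[-0.5643  1.3565 -0.0799]
```

View pics/w29.png

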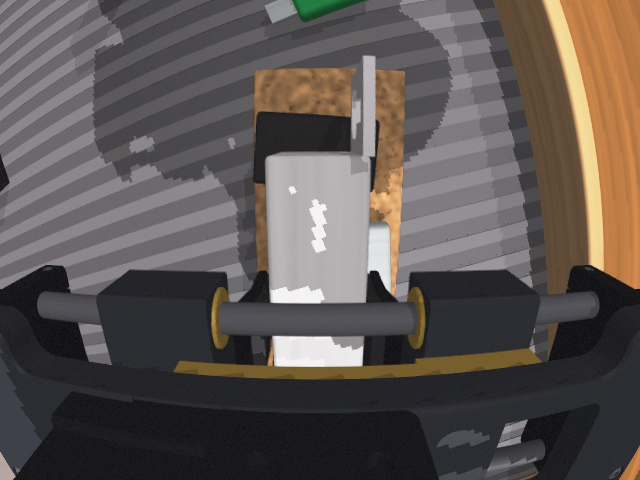

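View pics/side29.png

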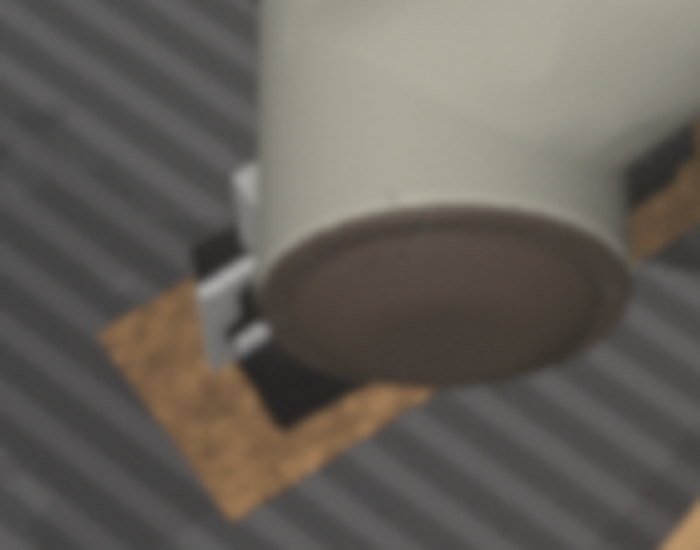

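Emit:
apply_moves:
  xyz:
    - [0,0,0]
    - [0,0,0]
    - [0,0,0]
    - [0,0,0]
    - [0,0,0]
    - [0,0,0]
    - [0,0,0]
  twist: [0,0,0,0,0,0,0]
  claw: [0.46,0.48,0.5,0.6,1,1,1]

```text
time_s: 22.75
tcp_pos: [0.5097, 0.1662, 0.082]
ee_rot: [[0.072, -0.961, 0.267], [-0.014, 0.267, 0.964], [-0.997, -0.073, 0.006]]
wrist_force: [0.1, -0.5, 0.3]
gripper_width: 0.779
```

```bash
python3 st.py 1 w30
```

```text
t 22.75 p [0.5097 0.1662 0.082 ] down [ 0.072  -0.0135 -0.9973] H 164.49 F [ 0.1 -0.5  0.3] w 67.8
t 22.8 p [0.5097 0.1662 0.082 ] down [ 0.072  -0.0135 -0.9973] H 164.49 F [-0.6 -0.3  0.5] w 71.6
```

View pics/w30.png

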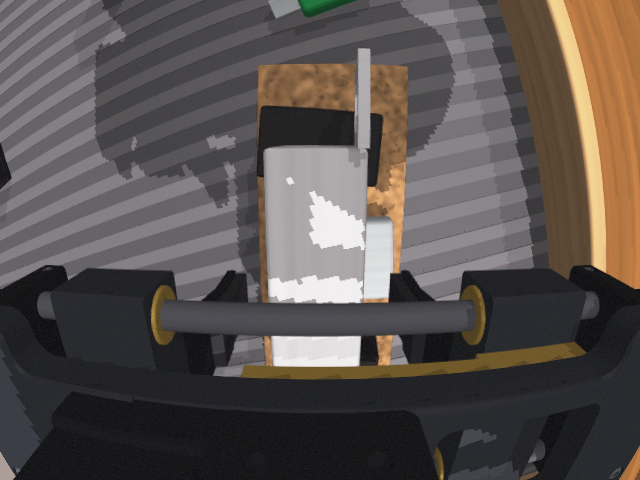

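Released: the hub sits flat on the risers, force is about 0, and the fingers are clear. Finish opening, withdraw upward, then move aside.

Emit:
apply_moves:
  xyz:
    - [0,0,0]
    - [0,0,0]
    - [-0.03,-0.002,0]
    - [-0.04,-0.003,0]
    - [-0.04,-0.003,0]
  twist: [0,0,0,0,0]
  claw: [1,1,1,1,1]

```text
time_s: 23.3
tcp_pos: [0.5059, 0.1631, 0.1887]
ee_rot: [[0.057, -0.962, 0.268], [-0.023, 0.267, 0.963], [-0.998, -0.061, -0.007]]
wrist_force: [0.9, -0.3, 0.0]
gripper_width: 0.999
```

Emit:
apply_moves:
  xyz:
    - [-0.03,0,-0.03]
    - [0,0,-0.05]
    - [0,0,-0.05]
    - [0,0,-0.05]
    - [0,0,-0.05]
    - [0,0,-0.05]
  twist: [0,0,0,0,0,0]
  claw: [1,1,1,1,1,1]

```text
time_s: 23.9
tcp_pos: [0.4341, -0.1043, 0.2282]
ee_rot: [[0.078, -0.964, 0.255], [-0.015, 0.255, 0.967], [-0.997, -0.079, 0.006]]
wrist_force: [0.7, -0.5, -0.0]
gripper_width: 0.999
```

```bash
python3 st.py 1 w31; python3 - <<'E'
from h import *
for n in('top','side'):
    p=imaging.capture(n); save(p,n+'31'); np.savez('cap_%s31.npz'%n,**{k:p[k] for k in('pixels','mtx','view')})
    q=p['pixels'][215:295,200:340] if n=='top' else p['pixels'][255:385,210:380]
    cv2.imwrite('pics/%s31c.png'%n,cv2.resize(q,None,fx=5 if n=='top' else 4,fy=5 if n=='top' else 4,interpolation=2)[:,:,::-1])
E
```

```text
t 23.9 p [ 0.4341 -0.1043  0.2282] down [ 0.0778 -0.0145 -0.9969] H 165.17 F [ 0.7 -0.5 -0. ] w 86.9
t 23.95 p [ 0.4313 -0.1091  0.2278] down [ 0.0745 -0.0159 -0.9971] H 164.79 F [-1.1 -3.6 -0.6] w 86.9
```

View pics/top31c.png

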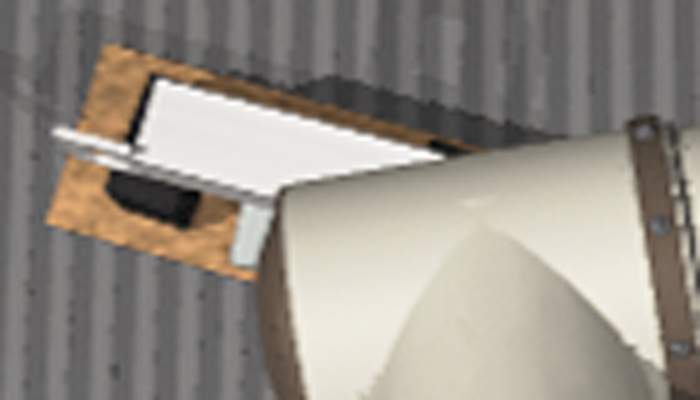

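View pics/side31c.png

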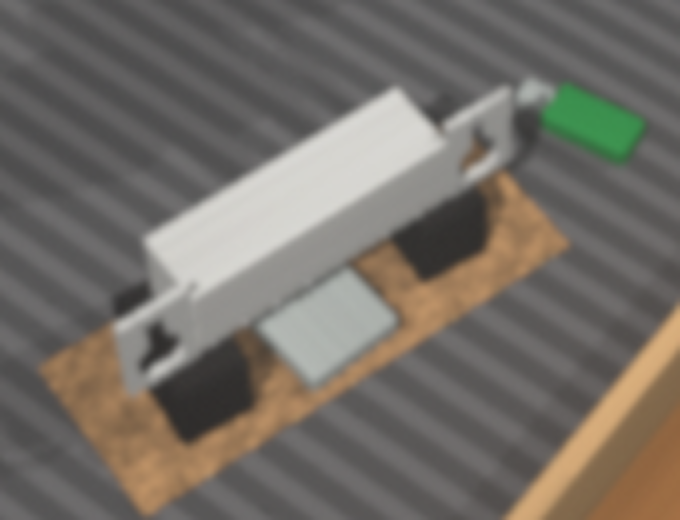

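View pics/top31.png

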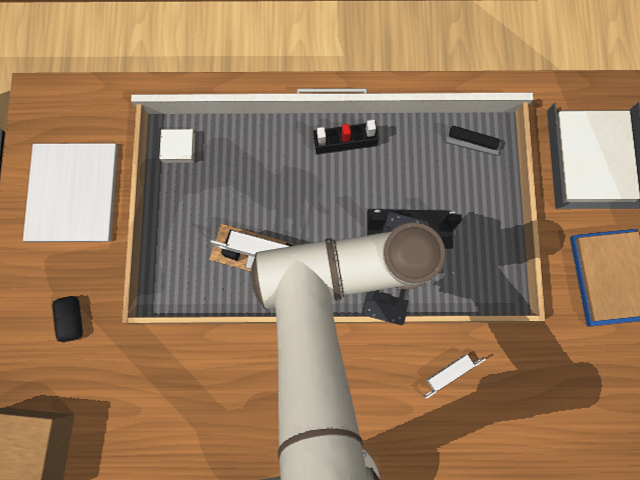

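```bash
python3 - <<'E'
from h import *
S=dict(np.load('cap_side31.npz'));T=dict(np.load('cap_top31.npz'))
P=np.array([atz(S,(210+x/4,255+y/4),.097) for x,y in [(145,240),(192,300),(445,143),(400,88)]])
y0=np.radians(-15.8); R=np.array([[np.cos(y0),-np.sin(y0)],[np.sin(y0),np.cos(y0)]])
d=(P[0]+P[1]-P[2]-P[3])[:2]; c=P.mean(0)[:2]
print(P*1000,'ctr',c*1000,'yaw',np.degrees(np.arctan2(-d[0],d[1])),'rel side-pad',R.T@(c-[.5068,.1651])*1000,'len',np.linalg.norm(P[0]-P[3]),np.linalg.norm(P[1]-P[0]))
Q=np.array([atz(T,(200+x/5,215+y/5),.097) for x,y in [(155,78),(445,157)]]); d=Q[0]-Q[1]
m=Q.mean(0)[:2]; print(Q*1000,'T yaw',np.degrees(np.arctan2(-d[0],d[1])),'front edge mid rel top-pad',R.T@(m-[.5084,.1624])*1000)
s=r.sense();print(s['time_s'],s['tcp_pos'])
E
```

```text
[[542.8465 223.1825  97.    ]
 [508.0418 233.1327  97.    ]
 [473.7668 107.8939  97.    ]
 [507.3483  96.508   97.    ]] ctr [508.0009 165.1793] yaw -15.48130451807489 rel side-pad [1.1339 0.4033] len 0.1315543645149264 0.03619905622739722
[[546.0439 221.8154  97.    ]
 [510.0522  94.6291  97.    ]] T yaw -15.800634960881606 front edge mid rel top-pad [20.0432  1.3299]
24.05 [ 0.4339 -0.1051  0.2278]
```

Both cameras put the hub within about 1.5 mm of the pad centre and within 0.3° of its yaw, flat, with the reader and dongle where they were. Let the arm come to rest, then hand in.

Emit:
apply_moves:
  xyz:
    - [0,0,0]
    - [0,0,0]
    - [0,0,0]
  twist: [0,0,0]
  claw: [1,1,1]

```text
time_s: 24.35
tcp_pos: [0.4347, -0.1035, 0.2279]
ee_rot: [[0.077, -0.963, 0.259], [-0.015, 0.259, 0.966], [-0.997, -0.079, 0.006]]
wrist_force: [-0.7, 0.0, -1.1]
gripper_width: 1.003
```

```bash
python3 - <<'E'
from h import *
s=r.sense();print(s['time_s'],s['tcp_pos'],s['wrist_force'])
print(job.finish_job())
E
```

```text
24.35 [ 0.4347 -0.1035  0.2279] [-0.6772  0.038  -1.1082]
the job is handed in; nothing more can be done
None
```

The larger hub is off the rack and lying flat, same way up, across the two risers with air beneath. I raised it about 25 mm, drew it off the studs and carried it over. I handed the job in at 24.35 s of the 42 s allowed, with the gripper open and touching nothing.

**Final checks:**
- **Position:** the side and top pictures both put the hub within about 1.5 mm of the pad's centre.
- **Alignment:** its angle was within about 0.3° of the pad's.
- **Bystanders:** the reader, the dongle and the drives in the stand looked unmoved. I judged that by eye, without measuring them again.
- **Camera agreement:** the two cameras differ from each other by 2 to 3 mm in absolute position, so I compared each picture only with its own view of the pad.

**What did not go smoothly:**
- **Tilt:** chained rows tilted the tool by up to about 8°. On the first try at setting down, the hub shifted slightly in the grip, so I raised it again and worked most of the tilt out.
- **Release:** about 4° of tilt was left at the end. By my estimate the hub's front edge settled about 2.5 mm when I opened the jaws.
- **Force:** the highest wrist force I saw was about 29 N, briefly, while pressing the hub onto the risers.

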